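# Shut a screen clamp and secure it with R-clips

### The job

Fold the clamp's raised plate down flat over the edge of the screen first. Then lift the R-clips one at a time out of the white bin and secure the plate with them: push each clip's straight leg from the front, over the plate, through the cross-hole of a stud of its own, until its bent leg has snapped round the stud. Use every clip there is (three or four; with three, any one stud stays bare), let go of them, and leave the other things on the bench where they are.

Things in the scene. Friction and masses are not known exactly. Their poses are not given: they have to be found in the camera images.
- clamp: Fixed grey steel clamp holding a black screen panel. Origin on the table under the middle of its row of four studs; x from front (robot side) to back, y along the row to the left, z up. Base block x -23 to 127, y -135 to 135 mm, 28 mm high. Studs at x = 0: upright, 20 mm across, tops at z 70 mm. The panel lies behind them, its top at z 36 mm. Place and yaw vary.
- hole0 (a point): Centre of the cross-hole of stud 0, in the middle of the stud at x = 0, y = -96, z = 54 mm of the clamp; same axes as the clamp. The hole runs front to back (along x) and is 9 mm wide and 9 mm high, its mouth rounded at the sides.
- hole1 (a point): Centre of the cross-hole of stud 1, in the middle of the stud at x = 0, y = -32, z = 54 mm of the clamp; same axes as the clamp. The hole runs front to back (along x) and is 9 mm wide and 9 mm high, its mouth rounded at the sides.
- hole2 (a point): Centre of the cross-hole of stud 2, in the middle of the stud at x = 0, y = 32, z = 54 mm of the clamp; same axes as the clamp. The hole runs front to back (along x) and is 9 mm wide and 9 mm high, its mouth rounded at the sides.
- hole3 (a point): Centre of the cross-hole of stud 3, in the middle of the stud at x = 0, y = 96, z = 54 mm of the clamp; same axes as the clamp. The hole runs front to back (along x) and is 9 mm wide and 9 mm high, its mouth rounded at the sides.
- plate (a joint): Angle (rad) of the clamp's aluminium plate: 0 = flat (shut), grows as its front edge rises; 0.6 to 0.9 at the start. Hinge line along the clamp's y at x = 112, z = 43 mm. 6 mm thick, 236 mm wide, reaching 96 mm forward of the hinge, and 126 mm in three tabs (34 mm wide, at y = -64, 0, 64 mm) between the studs. Shut, its top is at z 46 mm. A stiff hinge: it stays where left.
- plate_mid (a point): Point on the plate's upper face, on its middle line, 80 mm forward of the hinge line: a good place to press it down (about 5 to 10 N). Its axes turn with the plate, z normal to it.
- bin: Open white steel bin, 272 x 262 mm (its x, y), fixed to the table, walls 4 mm thick and 32 mm high, inner floor 4 mm above the table. Origin under its centre on the table. The clips lie flat in it.
- clip0: R-clip (45 g) of 5 mm steel wire with a black rubber loop as handle; absent in some runs. Origin on the straight leg's axis, 2.5 mm above the floor when it lies flat; x to the leg's tip. Handle x -27 to 4, y -3 to 23, z -2.5 to 7.5 mm: grip its flat sides, 26 mm apart, about x = -10, y = 10. Bent leg on the +y side. Home, the stud's axis is at x = 24 to 31 mm of the clip. Either way up will do.
- clip1: R-clip (45 g) of 5 mm steel wire with a black rubber loop as handle; absent in some runs. Origin on the straight leg's axis, 2.5 mm above the floor when it lies flat; x to the leg's tip. Handle x -27 to 4, y -3 to 23, z -2.5 to 7.5 mm: grip its flat sides, 26 mm apart, about x = -10, y = 10. Bent leg on the +y side. Home, the stud's axis is at x = 24 to 31 mm of the clip. Either way up will do.
- clip2: R-clip (45 g) of 5 mm steel wire with a black rubber loop as handle; absent in some runs. Origin on the straight leg's axis, 2.5 mm above the floor when it lies flat; x to the leg's tip. Handle x -27 to 4, y -3 to 23, z -2.5 to 7.5 mm: grip its flat sides, 26 mm apart, about x = -10, y = 10. Bent leg on the +y side. Home, the stud's axis is at x = 24 to 31 mm of the clip. Either way up will do.
- clip3: R-clip (45 g) of 5 mm steel wire with a black rubber loop as handle; absent in some runs. Origin on the straight leg's axis, 2.5 mm above the floor when it lies flat; x to the leg's tip. Handle x -27 to 4, y -3 to 23, z -2.5 to 7.5 mm: grip its flat sides, 26 mm apart, about x = -10, y = 10. Bent leg on the +y side. Home, the stud's axis is at x = 24 to 31 mm of the clip. Either way up will do.
- clip0_tip (a point): Tip of the straight leg of clip0, 70 mm along x from its origin. The bent leg beside it starts at x = 4, y = 20, bulges to y = 13 at x = 30, narrows to y = 8 at x = 44 and flares to y = 17 mm at x = 58 (centre line). It springs outward, at 5 to 15 N of push, as the narrow part passes the stud.
- clip1_tip (a point): Tip of the straight leg of clip1, 70 mm along x from its origin. The bent leg beside it starts at x = 4, y = 20, bulges to y = 13 at x = 30, narrows to y = 8 at x = 44 and flares to y = 17 mm at x = 58 (centre line). It springs outward, at 5 to 15 N of push, as the narrow part passes the stud.
- clip2_tip (a point): Tip of the straight leg of clip2, 70 mm along x from its origin. The bent leg beside it starts at x = 4, y = 20, bulges to y = 13 at x = 30, narrows to y = 8 at x = 44 and flares to y = 17 mm at x = 58 (centre line). It springs outward, at 5 to 15 N of push, as the narrow part passes the stud.
- clip3_tip (a point): Tip of the straight leg of clip3, 70 mm along x from its origin. The bent leg beside it starts at x = 4, y = 20, bulges to y = 13 at x = 30, narrows to y = 8 at x = 44 and flares to y = 17 mm at x = 58 (centre line). It springs outward, at 5 to 15 N of push, as the narrow part passes the stud.
- screwdriver: Screwdriver lying on the bench; leave alone.
- remote: Black remote control 170 x 45 x 18 mm; leave alone.
- jar: Glass jar with steel lid, 70 mm across, 100 mm high; leave alone.
- carton: Cardboard carton 100 x 160 x 70 mm; leave alone.
- tape: Roll of yellow tape, 90 mm across, 24 mm high, lying flat; leave alone.
- transformer: Small transformer 50 x 60 x 50 mm; leave alone.
- heatsink: Finned aluminium heat sink 60 x 80 x 28 mm; leave alone.

How it is judged (in metres and radians):
On the way:
1. the clamp's plate lies flat (below 0.04 rad) (value of joint plate below 0.04 rad), for 0.2 s.
At the end, for the whole second after the job is handed in: The plate lies flat (below 0.04 rad) and every clip present is home on a stud: the centre of a stud's cross-hole lies 16 to 36 mm along the clip's x, within 4 mm of its straight leg's axis, and the leg's tip stands at least 15 mm behind the row of studs, over the plate; the clips are at rest (value of joint plate below 0.04 rad and ((x of hole0 in the frame of clip0 between 0.016 and 0.036 m and y of hole0 in the frame of clip0 between -0.004 and 0.004 m and z of hole0 in the frame of clip0 between -0.004 and 0.004 m and x of clip0_tip in the frame of clamp above 0.015 m) or (x of hole1 in the frame of clip0 between 0.016 and 0.036 m and y of hole1 in the frame of clip0 between -0.004 and 0.004 m and z of hole1 in the frame of clip0 between -0.004 and 0.004 m and x of clip0_tip in the frame of clamp above 0.015 m) or (x of hole2 in the frame of clip0 between 0.016 and 0.036 m and y of hole2 in the frame of clip0 between -0.004 and 0.004 m and z of hole2 in the frame of clip0 between -0.004 and 0.004 m and x of clip0_tip in the frame of clamp above 0.015 m) or (x of hole3 in the frame of clip0 between 0.016 and 0.036 m and y of hole3 in the frame of clip0 between -0.004 and 0.004 m and z of hole3 in the frame of clip0 between -0.004 and 0.004 m and x of clip0_tip in the frame of clamp above 0.015 m)) and ((x of hole0 in the frame of clip1 between 0.016 and 0.036 m and y of hole0 in the frame of clip1 between -0.004 and 0.004 m and z of hole0 in the frame of clip1 between -0.004 and 0.004 m and x of clip1_tip in the frame of clamp above 0.015 m) or (x of hole1 in the frame of clip1 between 0.016 and 0.036 m and y of hole1 in the frame of clip1 between -0.004 and 0.004 m and z of hole1 in the frame of clip1 between -0.004 and 0.004 m and x of clip1_tip in the frame of clamp above 0.015 m) or (x of hole2 in the frame of clip1 between 0.016 and 0.036 m and y of hole2 in the frame of clip1 between -0.004 and 0.004 m and z of hole2 in the frame of clip1 between -0.004 and 0.004 m and x of clip1_tip in the frame of clamp above 0.015 m) or (x of hole3 in the frame of clip1 between 0.016 and 0.036 m and y of hole3 in the frame of clip1 between -0.004 and 0.004 m and z of hole3 in the frame of clip1 between -0.004 and 0.004 m and x of clip1_tip in the frame of clamp above 0.015 m)) and ((x of hole0 in the frame of clip2 between 0.016 and 0.036 m and y of hole0 in the frame of clip2 between -0.004 and 0.004 m and z of hole0 in the frame of clip2 between -0.004 and 0.004 m and x of clip2_tip in the frame of clamp above 0.015 m) or (x of hole1 in the frame of clip2 between 0.016 and 0.036 m and y of hole1 in the frame of clip2 between -0.004 and 0.004 m and z of hole1 in the frame of clip2 between -0.004 and 0.004 m and x of clip2_tip in the frame of clamp above 0.015 m) or (x of hole2 in the frame of clip2 between 0.016 and 0.036 m and y of hole2 in the frame of clip2 between -0.004 and 0.004 m and z of hole2 in the frame of clip2 between -0.004 and 0.004 m and x of clip2_tip in the frame of clamp above 0.015 m) or (x of hole3 in the frame of clip2 between 0.016 and 0.036 m and y of hole3 in the frame of clip2 between -0.004 and 0.004 m and z of hole3 in the frame of clip2 between -0.004 and 0.004 m and x of clip2_tip in the frame of clamp above 0.015 m)) and ((x of hole0 in the frame of clip3 between 0.016 and 0.036 m and y of hole0 in the frame of clip3 between -0.004 and 0.004 m and z of hole0 in the frame of clip3 between -0.004 and 0.004 m and x of clip3_tip in the frame of clamp above 0.015 m) or (x of hole1 in the frame of clip3 between 0.016 and 0.036 m and y of hole1 in the frame of clip3 between -0.004 and 0.004 m and z of hole1 in the frame of clip3 between -0.004 and 0.004 m and x of clip3_tip in the frame of clamp above 0.015 m) or (x of hole2 in the frame of clip3 between 0.016 and 0.036 m and y of hole2 in the frame of clip3 between -0.004 and 0.004 m and z of hole2 in the frame of clip3 between -0.004 and 0.004 m and x of clip3_tip in the frame of clamp above 0.015 m) or (x of hole3 in the frame of clip3 between 0.016 and 0.036 m and y of hole3 in the frame of clip3 between -0.004 and 0.004 m and z of hole3 in the frame of clip3 between -0.004 and 0.004 m and x of clip3_tip in the frame of clamp above 0.015 m)) and linear speed of each of clip0, clip1, clip2, clip3 below 0.03 m/s); the robot touches nothing.
It fails at once if one of the other things on the bench (screwdriver, remote, jar, carton, tape, transformer, heat sink) is moved more than 5 cm (distance of any of screwdriver, remote, jar, carton, tape, transformer, heatsink from where it was at the start of the episode above 0.05 m).
Of clip0, clip1, clip2, clip3 only 3 to 4 are there at a start; the rules pass over those that are not, and their reading is None.
At some moment in a run one of clip0, clip1, clip2, clip3 may be knocked a few centimetres aside while the robot is not near it.
Once in a run the grip may slacken for a moment while it holds something.
It also fails if it takes over 210 s, if anything falls off the work surface, if the arm or the gripper's body presses on something with over 40 N, if the wrist force passes 120 N, or if a joint passes its speed limit or range.

### The arm

A 6-joint arm with a two-finger parallel gripper is mounted at the origin on the work surface. World frame = base frame: x ahead of the robot, y to its left, z up, the work surface at z = 0. Lengths are in m, angles in degrees, forces in N, time in s.
With the tool pointing down it reaches from about 0.325 to 0.9 m from the base axis. Payload 6.1 kg.
Tool frame: the origin (TCP) lies at the very end of the fingers, on their centre line; the grasp point (between the pads) lies 19 mm behind it; z points along the fingers, x is the direction in which the jaws open and shut, and the axes are right-handed (so a half turn about z gives the same grasp; the last joint's range is limited). The gripper opens to 87 mm and grips with 3 to 60 N. Pads are 19 mm wide; open, the fingers measure 117 mm over their backs; the gripper's body (75 mm by 190 mm) begins 51 mm behind the grasp point.
Start: joints at [59.696, 12.628, 87.462, -0, 79.91, -7.225], TCP at [0.245, 0.575, 0.223] pointing down, gripper open.
Joint ranges: [-170.65, 170.65], [-52.31, 119.04], [5.05, 147.46], [-71.25, 251.25], [11.57, 151.72], [-153.62, 153.62]. Speed limits (degrees/s): [147.25, 147.25, 172.46, 180, 180, 180].

### API

Orientations are given as a 3x3 rotation matrix whose columns are the frame's x, y, z axes.
In Python, from rig import robot gives the robot as it stands. The module is installed in compiled form; this text tells all that it offers.
- The arm moves only by the shell command python3 -m pendant 'ROWS' [FORCE]. ROWS is JSON, a list of rows, each an object with "jaw": the opening, from 0 (shut) to 1 (fully open); "delta_pos": the shift along the world's x, y, z in units of 25 mm (1.0 is 25 mm), a list of three; "delta_rot": the turn, a rotation vector about the world's x, y, z in units of 6 degrees (1.0 is 6 degrees), a list of three. In form: [{"jaw": jaw, "delta_pos": [x, y, z], "delta_rot": [rx, ry, rz]}, ...]. A call has exactly 8 rows; each row is the pose to reach, as a shift and turn from the pose commanded when the call began; what a row does not reach only later rows make up. A row lasts 1/12 s, in which the tool goes at most 41.7 mm and 7.16 degrees, less where a joint would pass 70% of its speed; a pose out of reach is approached as far as the arm can. A call with a gripper value outside its range is refused whole. The fingers move at their own pace and stop on an object; FORCE is the grip in N (left out, the last holds). Time passes only in rows, so rows that repeat a pose let the fingers close, or fill a call up. It gives the time, the measured TCP pose, the force and the opening at its end, in the units of the state.
- robot.state(): the state, without advancing time (a new reading comes with each control period).
- robot.capture(name): name is "scene" or "top"; returns (picture, depth): 400x640x3 uint8, red, green, blue; 400x640 float32, m along the optical axis (not along the pixel's ray), 0 where there is no reading.
- robot.camera_params(name): a dict with "mtx" (3x3 intrinsics, pixels), "k1" (the pictures are not rectified: a ray, as slopes to the right and down, at radius r is drawn at 1 + k1 r^2 times it, then the intrinsics apply), "world_to_cam" (4x4, takes a point from world to camera coordinates). Camera axes: x right, y up, looking along -z (the intrinsics and any distortion apply to the point x, -y, -z); pixel columns grow to the right and rows downward; lengths in m; the calibration is good to about 2 mm. A picture is of the moment at which its call begins. camera_params takes no time and is no camera call.
- robot.close_job(): hands the job in, once; it reports no verdict.
Trained networks look in the newest picture that a camera, given by its name, has taken for a name from the list of things; names that differ only in an ending like _2 or _b are one class to them, and where a whole thing is asked for, a point or a joint stands for the part that bears it (a point fixed in the world has none). Each returns a list of dicts, best first, with "p" (0 to 1); they miss things now and then, are a little off and sometimes report something else, mostly with a low value. They report only what shows in the picture. A call takes as long as a camera call.
- robot.look_for(target, camera): "xyz" ([x, y, z] in m, in world coordinates, good to about 4 mm: the middle of the surface that is visible of it).
- robot.regions_of(target, camera): "pixels" (400x640 bool, what is visible of it).
- robot.pinpoint(target, camera): "xyz" ([x, y, z] in m, in world coordinates, good to about 4 mm: a listed point, or the origin of a listed thing).
The state is a dict: "t": time; "joints": joint angles; "qvel": joint speeds; "joint_efforts": joint torques, N m; "tcp_pos": TCP position; "tcp_rot": TCP orientation; "wrist_force": force on the tool from outside, world axes, zero at the start; "wrist_torque": the same for the moment, N m; "width": finger opening in m.
Only numpy, scipy, OpenCV 4.12 (cv2) and the standard library are available. Lean on these libraries where they do the work, as an engineer would, in place of code of your own. Each camera call takes 0.05 s, during which the arm holds its last target. There are 200 camera calls.

## Working session

There is one attempt and no reset: what is moved stays moved. The work goes in short steps, Python scripts to look and compute and a shell command to move; the robot and the scene stay as the last step left them, time stands still between calls to the robot, and variables do not carry over. Pictures are saved under pics/ and viewed, on a budget of 14 in all, crops included, one or two more only if the job needs it, and the job is handed in when it is done.

```bash
mkdir -p pics
cat > h.py <<'E'
import numpy as np, cv2
from rig import robot
def snap(cam):
    im,d=robot.capture(cam); return im,d
def save(im,name): cv2.imwrite('pics/'+name,im[:,:,::-1])
def project(cam,P):
    c=robot.camera_params(cam); P=np.atleast_2d(P); W=np.array(c['world_to_cam']);K=np.array(c['mtx'])
    q=P@W[:3,:3].T+W[:3,3]; s=np.c_[q[:,0]/-q[:,2],-q[:,1]/-q[:,2]]
    s=s*(1+c['k1']*(s**2).sum(1))[:,None]
    return np.c_[K[0,0]*s[:,0]+K[0,2],K[1,1]*s[:,1]+K[1,2]]
def rays(cam,uv):
    c=robot.camera_params(cam);K=np.array(c['mtx']);uv=np.atleast_2d(uv).astype(float)
    s=np.c_[(uv[:,0]-K[0,2])/K[0,0],(uv[:,1]-K[1,2])/K[1,1]];r=s.copy()
    for _ in range(20): r=s/(1+c['k1']*(r**2).sum(1))[:,None]
    return r
def unproj(cam,uv,depth):
    r=rays(cam,uv);d=np.asarray(depth).reshape(-1)
    q=np.c_[r[:,0]*d,-r[:,1]*d,-d]
    W=np.array(robot.camera_params(cam)['world_to_cam'])
    return (q-W[:3,3])@W[:3,:3]
def onplane(cam,uv,z):
    W=np.array(robot.camera_params(cam)['world_to_cam']);r=rays(cam,uv)
    o=-W[:3,:3].T@W[:3,3]; d=np.c_[r[:,0],-r[:,1],-np.ones(len(r))]@W[:3,:3]
    return o+d*((z-o[2])/d[:,2])[:,None]
E
python3 - <<'E'
from h import *
for c in('scene','top'):
    im,d=snap(c);save(im,c+'0.png'); W=np.array(robot.camera_params(c)['world_to_cam'])
    print(c,-W[:3,:3].T@W[:3,3],W[:3,:3].round(2).tolist(),np.array(robot.camera_params(c)['mtx'])[0,0],(d==0).mean())
for t in ['clamp','hole0','hole1','hole2','hole3','plate_mid','bin','clip0','clip0_tip']:
    for c in('scene','top'):
        print(t,c,[(np.round(r['xyz'],3).tolist(),round(r['p'],2)) for r in robot.pinpoint(t,c)][:5])
s=robot.state();print(s['t'],s['tcp_rot'],s['width'])
E
```

```text
scene [0.9501902  0.62715557 0.85066171] [[-0.85, 0.53, 0.02], [-0.37, -0.61, 0.7], [0.38, 0.59, 0.71]] 363.0991043422576 0.00424609375
top [ 0.36554132 -0.01923739  1.38540889] [[0.0, -1.0, -0.01], [0.99, -0.0, 0.13], [-0.13, -0.01, 0.99]] 476.74064253215636 0.00395703125
clamp scene [([0.58, 0.211, -0.0], 0.91), ([0.404, 0.462, 0.004], 0.54)]
clamp top [([0.583, 0.214, 0.0], 0.77)]
hole0 scene [([0.598, 0.307, 0.054], 0.94), ([0.585, 0.244, 0.056], 0.9), ([0.581, 0.184, 0.056], 0.65), ([0.573, 0.121, 0.05], 0.58)]
hole0 top [([0.598, 0.312, 0.05], 0.93), ([0.572, 0.119, 0.052], 0.92), ([0.581, 0.181, 0.051], 0.91), ([0.589, 0.246, 0.06], 0.78)]
hole1 scene [([0.598, 0.307, 0.054], 0.94), ([0.585, 0.244, 0.056], 0.9), ([0.581, 0.184, 0.056], 0.65), ([0.573, 0.121, 0.05], 0.58)]
hole1 top [([0.598, 0.312, 0.05], 0.93), ([0.572, 0.119, 0.052], 0.92), ([0.581, 0.181, 0.051], 0.91), ([0.589, 0.246, 0.06], 0.78)]
hole2 scene [([0.598, 0.307, 0.054], 0.94), ([0.585, 0.244, 0.056], 0.9), ([0.581, 0.184, 0.056], 0.65), ([0.573, 0.121, 0.05], 0.58)]
hole2 top [([0.598, 0.312, 0.05], 0.93), (
[... 413 characters left out ...]
mid top [([0.642, 0.209, 0.106], 0.96), ([0.585, 0.211, 0.001], 0.41)]
bin scene [([0.544, -0.226, -0.0], 0.9)]
bin top [([0.546, -0.226, -0.001], 0.83)]
clip0 scene [([0.475, -0.277, 0.005], 0.68), ([0.57, 0.117, 0.054], 0.48), ([0.481, -0.188, 0.005], 0.46), ([0.589, -0.187, 0.005], 0.43)]
clip0 top [([0.586, -0.192, 0.009], 0.6), ([0.47, -0.273, 0.004], 0.53), ([0.477, -0.193, 0.007], 0.5)]
clip0_tip scene [([0.659, -0.198, 0.005], 0.5), ([0.537, -0.254, 0.005], 0.2)]
clip0_tip top [([0.656, -0.198, 0.006], 0.44)]
1.0 [[ 3.91969774e-01  9.19978095e-01  2.05444237e-05]
 [ 9.19978095e-01 -3.91969774e-01  2.86966835e-05]
 [ 3.44531133e-05  7.65218728e-06 -9.99999999e-01]] 0.08706544319040314
```

Run:
```python
import cv2
a=cv2.imread('pics/top0.png');cv2.imwrite('pics/top0b.png',cv2.resize(a,(800,500),interpolation=cv2.INTER_CUBIC))
```

```text
(no output)
```

View pics/top0.png

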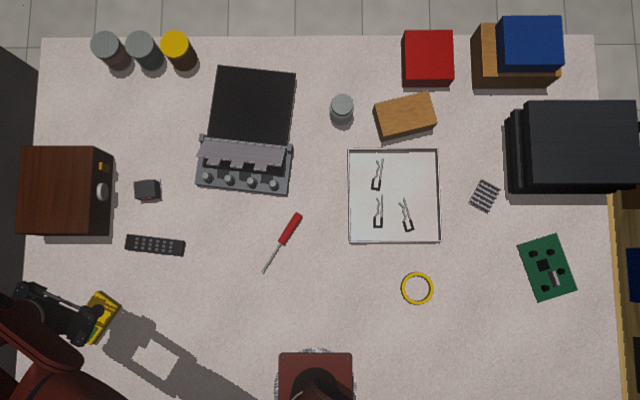

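View pics/scene0.png

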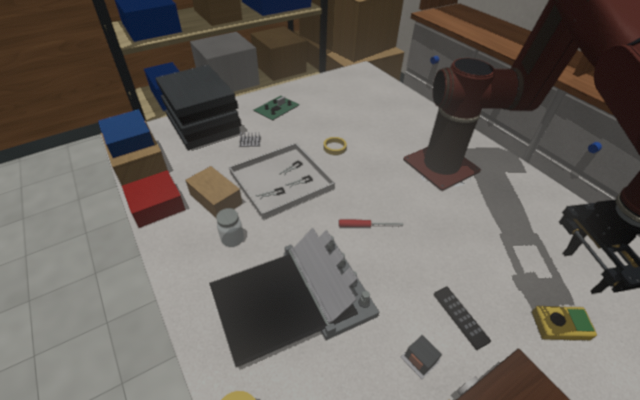

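Top view: the clamp is at about px (245,165), with its four studs at (206,176)–(274,184). The bin is at (393,195) and holds three clips with handles at (376,186), (378,223) and (408,229), tips pointing up. The scene view shows the same three clips and the raised plate. Next I'll refine the poses.

Run:
```python
from h import *
im=cv2.imread('pics/top0.png')
a=cv2.resize(im[155:205,185:305],None,fx=6,fy=6,interpolation=cv2.INTER_CUBIC)
b=cv2.resize(im[150:240,350:440],None,fx=6,fy=6,interpolation=cv2.INTER_CUBIC)
c=np.zeros((540,720,3),np.uint8)
cv2.imwrite('pics/clampc.png',a);cv2.imwrite('pics/binc.png',b)
# repeat estimates
H=[]
C=[];T=[]
for k in range(4):
    for c in('scene','top'):
        robot.capture(c)
        H+=[r['xyz'] for r in robot.pinpoint('hole0',c) if r['p']>.4]
        C+=[r['xyz'] for r in robot.pinpoint('clip0',c) if r['p']>.3]
        T+=[r['xyz'] for r in robot.pinpoint('clip0_tip',c) if r['p']>.15]
H=np.array(H);H=H[np.argsort(H[:,1])];print(H.round(4).tolist())
C=np.array(C);print(C[np.argsort(C[:,1])].round(4).tolist());print(np.array(T).round(4).tolist())
for r in robot.regions_of('clip0','top')+robot.regions_of('clip0','scene'):
    v,u=np.nonzero(r['pixels']);print(r['p'],u.mean(),v.mean(),len(u),u.min(),u.max(),v.min(),v.max())
```

```text
[[0.2801, -0.2901, -0.001], [0.5719, 0.117, 0.0549], [0.5734, 0.1174, 0.0529], [0.5699, 0.1185, 0.0533], [0.5743, 0.1185, 0.0533], [0.5741, 0.1189, 0.0514], [0.5751, 0.1195, 0.0554], [0.5869, 0.1763, 0.0517], [0.5838, 0.1787, 0.0539], [0.5811, 0.1793, 0.0525], [0.5822, 0.18, 0.0545], [0.5813, 0.1805, 0.0553], [0.5832, 0.1811, 0.0507], [0.5814, 0.1816, 0.0554], [0.581, 0.1825, 0.0506], [0.5886, 0.2413, 0.058], [0.5842, 0.2427, 0.0562], [0.5864, 0.2436, 0.0558], [0.5877, 0.2454, 0.0547], [0.5886, 0.2457, 0.0593], [0.5896, 0.2457, 0.0584], [0.5883, 0.2465, 0.0556], [0.583, 0.2471, 0.0542], [0.5979, 0.3057, 0.0554], [0.5979, 0.3067, 0.0542], [0.6008, 0.3077, 0.0536], [0.6005, 0.3095, 0.0537], [0.5963, 0.3109, 0.0533], [0.598, 0.3113, 0.051], [0.5998, 0.312, 0.0494], [0.598, 0.3125, 0.0516]]
[[0.5441, -0.4892, -0.0], [0.5475, -0.489, -0.001], [0.4747, -0.2792, 0.0024], [0.473, -0.2782, 0.005], [0.4728, -0.2765, 0.0028], [0.4734, -0.2763, 0.0036], [0.4725, -0.2747, 0.0055], [0.47, -0.2744, 0.0039], [0.4709, -0.2742, 0.0053], [0.4726, -0.2738, 0.0043], [0.4782, -0.1967, 0.0074], [0.4801, -0
[... 309 characters left out ...]
, [0.5874, -0.1868, 0.0082], [0.4777, -0.1865, 0.0042], [0.5897, -0.1862, 0.0088]]
[[0.6632, -0.1978, 0.0074], [0.6536, -0.1997, 0.0053], [0.6609, -0.1978, 0.0044], [0.5811, 0.2441, 0.0536], [0.5507, -0.1937, 0.0074], [0.6005, 0.3066, 0.052], [0.655, -0.1998, 0.0046], [0.4722, -0.2705, 0.0027], [0.4032, 0.0992, -0.0032], [0.5843, 0.1794, 0.0513], [0.6574, -0.1991, 0.0041], [0.4679, -0.2746, 0.004], [0.6606, -0.197, 0.0044], [0.6548, -0.1979, 0.0039], [0.5987, 0.3119, 0.0499]]
0.68 378.6449275362319 211.4927536231884 138 373 383 195 226
0.64 408.3888888888889 225.5 18 404 412 220 229
0.59 295.25 164.47916666666666 48 289 300 161 169
0.47 305.8085106382979 179.46808510638297 47 301 310 176 182
```

View pics/clampc.png

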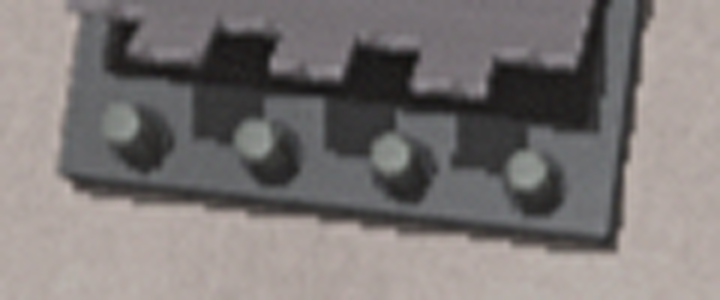

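View pics/binc.png

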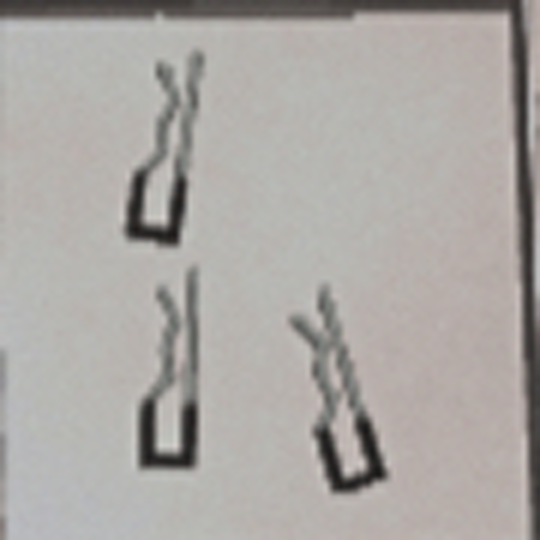

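Crops: the stud tops are at image px (205,175.3), (227.8,178), (250.3,180.8) and (273,183.3). All three clips have the bent leg on the left, which is world +y, so they are right way up and their tips point away from the robot.

Run:
```python
from h import *
im=cv2.imread('pics/top0.png')
g=cv2.cvtColor(im,cv2.COLOR_BGR2GRAY)
# stud tops
st=np.array([[120,122],[257,138],[392,155],[528,170]])/6+[185,155]
out=[]
for u,v in st:
    u0,v0=int(u)-6,int(v)-6; w=g[v0:v0+13,u0:u0+13].astype(float)
    up=cv2.resize(w.astype(np.float32),None,fx=8,fy=8,interpolation=cv2.INTER_CUBIC)
    m=(up>(np.median(w)+w.max())/2).astype(np.uint8)
    n,l,s,c=cv2.connectedComponentsWithStats(m); k=1+np.argmax(s[1:,4])
    out.append((c[k]+.5)/8-.5+[u0,v0]); print(out[-1],s[k,4]/64)
P=onplane('top',out,.070);print('studs',P.round(4).tolist())
def fit(P):
    L=np.array([[0,y] for y in (96,32,-32,-96)])/1000
    mu=P[:,:2].mean(0);d=P[0,:2]-P[3,:2]+(P[1,:2]-P[2,:2])/3
    yaw=np.arctan2(-d[0],d[1]);print('clamp',mu.round(4),np.degrees(yaw).round(2))
fit(P)
x=[[.5985,.3095],[.587,.245],[.582,.180],[.573,.118]];fit(np.array(x))
# clips
for nm,c,tip in [('A',[[127,236],[178,242],[140,172],[183,178]],(200,52)),('B',[[142,402],[195,405],[195,465],[142,465]],(192,270)),('C',[[318,430],[374,418],[385,478],[335,490]],(323,288))]:
    cen=np.mean(c,0)/6+[350,150]-.4; 
    u0,v0=int(cen[0])-11,int(cen[1])-11;w=g[v0:v0+23,u0:u0+23]
    up=cv2.resize(w,None,fx=8,fy=8,interpolation=cv2.INTER_CUBIC);m=(up<90).astype(np.uint8)
    n,l,s,cc=cv2.connectedComponentsWithStats(m);k=1+np.argmax(s[1:,4])
    r=cv2.minAreaRect(np.argwhere(l==k)[:,::-1].astype(np.float32))
    box=(cv2.boxPoints(r)+.5)/8-.5+[u0,v0]; B=onplane('top',box,.012); rc=B.mean(0)
    e=[B[1]-B[0],B[2]-B[1]]
    t=onplane('top',[np.array(tip)/6+[350,150]-.4],.0065)[0]
    # tip is at (81.5,-10) from handle centre in clip frame
    dv=(t-rc)[:2];yaw=np.arctan2(dv[1],dv[0])-np.arctan2(-10,81.5)
    print(nm,'handle',rc.round(4),'size',[np.linalg.norm(q).round(4) for q in e],'edge yaw',[np.degrees(np.arctan2(q[1],q[0])).round(1) for q in e],'tip',t.round(4),'len',np.linalg.norm(dv).round(4),'yaw',np.degrees(yaw).round(1))
```

```text
[204.72779492 174.9537037 ] 22.78125
[227.06467849 177.71897536] 26.0
[249.66980926 180.20744758] 26.828125
[272.35942308 182.86234615] 25.390625
studs [[0.5967, 0.3059, 0.07], [0.5887, 0.2428, 0.07], [0.5815, 0.1792, 0.07], [0.5739, 0.1155, 0.07]]
clamp [0.5852 0.2108] -6.79
clamp [0.5851 0.2131] -7.26
A handle [ 0.5796 -0.1796  0.012 ] size [np.float64(0.0348), np.float64(0.0264)] edge yaw [np.float64(-10.2), np.float64(-99.7)] tip [ 0.6567 -0.2029  0.0065] len 0.0805 yaw -9.8
B handle [ 0.4696 -0.1835  0.012 ] size [np.float64(0.0263), np.float64(0.0328)] edge yaw [np.float64(-90.0), np.float64(179.0)] tip [ 0.5489 -0.1971  0.0065] len 0.0804 yaw -2.7
C handle [ 0.459  -0.2705  0.012 ] size [np.float64(0.0269), np.float64(0.0336)] edge yaw [np.float64(-73.8), np.float64(-165.1)] tip [ 0.54   -0.2603  0.0065] len 0.0816 yaw 14.1
```

```bash
python3 -m pendant '[{"jaw":0,"delta_pos":[1.6,-1.5,0],"delta_rot":[0,0,1]},{"jaw":0,"delta_pos":[3,-3,0],"delta_rot":[0,0,2]},{"jaw":0,"delta_pos":[4.5,-4.2,0],"delta_rot":[0,0,2.6]},{"jaw":0,"delta_pos":[6,-5.5,0],"delta_rot":[0,0,2.6]},{"jaw":0,"delta_pos":[7.5,-6.8,0],"delta_rot":[0,0,2.6]},{"jaw":0,"delta_pos":[9,-8,0],"delta_rot":[0,0,2.6]},{"jaw":0,"delta_pos":[10.5,-9.5,0],"delta_rot":[0,0,2.6]},{"jaw":0,"delta_pos":[12,-11,0],"delta_rot":[0,0,2.6]}]' 20
```

```text
t: 3.37
tcp_pos: [0.4929, 0.3494, 0.2228]
tcp_rot: [[0.13, 0.992, 0.0], [0.992, -0.13, 0.0], [0.0, 0.0, -1.0]]
wrist_force: [0.3, 0.6, -0.1]
width: 0.0417
```

```bash
python3 -m pendant '[{"jaw":0,"delta_pos":[1,-1,0],"delta_rot":[0,0,0]},{"jaw":0,"delta_pos":[2.1,-2.2,0],"delta_rot":[0,0,0]},{"jaw":0,"delta_pos":[3.2,-3.4,0],"delta_rot":[0,0,0]},{"jaw":0,"delta_pos":[4.3,-4.6,0],"delta_rot":[0,0,0]},{"jaw":0,"delta_pos":[5.2,-5.7,0],"delta_rot":[0,0,0]},{"jaw":0,"delta_pos":[5.2,-5.7,-1],"delta_rot":[0,0,0]},{"jaw":0,"delta_pos":[5.2,-5.7,-2],"delta_rot":[0,0,0]},{"jaw":0,"delta_pos":[5.2,-5.7,-3],"delta_rot":[0,0,0]}]'
```

```text
t: 4.03
tcp_pos: [0.6225, 0.2074, 0.1472]
tcp_rot: [[0.132, 0.991, 0.001], [0.991, -0.132, 0.0], [0.001, 0.001, -1.0]]
wrist_force: [-0.3, -0.3, -0.8]
width: 0.0008
```

```bash
python3 -m pendant '[{"jaw":0,"delta_pos":[0,0,-0.5],"delta_rot":[0,0,0]},{"jaw":0,"delta_pos":[0,0,-1.1],"delta_rot":[0,0,0]},{"jaw":0,"delta_pos":[0,0,-1.7],"delta_rot":[0,0,0]},{"jaw":0,"delta_pos":[0,0,-2.3],"delta_rot":[0,0,0]},{"jaw":0,"delta_pos":[0,0,-2.9],"delta_rot":[0,0,0]},{"jaw":0,"delta_pos":[0,0,-3.4],"delta_rot":[0,0,0]},{"jaw":0,"delta_pos":[0,0,-3.8],"delta_rot":[0,0,0]},{"jaw":0,"delta_pos":[0,0,-4.0],"delta_rot":[0,0,0]}]'
```

```text
t: 4.7
tcp_pos: [0.6206, 0.2086, 0.0461]
tcp_rot: [[0.13, 0.992, -0.002], [0.992, -0.13, -0.0], [-0.0, -0.002, -1.0]]
wrist_force: [-11.2, -0.1, 48.0]
width: 0.0006
```

```bash
python3 -m pendant '[{"jaw":0,"delta_pos":[0,0,-0.05],"delta_rot":[0,0,0]},{"jaw":0,"delta_pos":[0,0,-0.1],"delta_rot":[0,0,0]},{"jaw":0,"delta_pos":[0,0,-0.1],"delta_rot":[0,0,0]},{"jaw":0,"delta_pos":[0,0,-0.12],"delta_rot":[0,0,0]},{"jaw":0,"delta_pos":[0,0,-0.14],"delta_rot":[0,0,0]},{"jaw":0,"delta_pos":[0,0,-0.14],"delta_rot":[0,0,0]},{"jaw":0,"delta_pos":[0,0,-0.14],"delta_rot":[0,0,0]},{"jaw":0,"delta_pos":[0,0,-0.14],"delta_rot":[0,0,0]}]'
```

```text
t: 5.37
tcp_pos: [0.621, 0.2086, 0.0463]
tcp_rot: [[0.13, 0.992, -0.001], [0.992, -0.13, -0.0], [-0.0, -0.001, -1.0]]
wrist_force: [-10.3, -2.1, 17.6]
width: 0.0006
```

```bash
python3 -m pendant '[{"jaw":0,"delta_pos":[0,0,1.5],"delta_rot":[0,0,0]},{"jaw":0,"delta_pos":[0,0,3],"delta_rot":[0,0,0]},{"jaw":0,"delta_pos":[0,-0.5,4.5],"delta_rot":[0,0,0]},{"jaw":0.55,"delta_pos":[-0.2,-2,5],"delta_rot":[0,0,0]},{"jaw":0.55,"delta_pos":[-0.4,-3.6,5],"delta_rot":[0,0,0]},{"jaw":0.55,"delta_pos":[-0.6,-5.2,5],"delta_rot":[0,0,0]},{"jaw":0.55,"delta_pos":[-0.8,-6.8,5],"delta_rot":[0,0,0]},{"jaw":0.55,"delta_pos":[-1,-8.4,5],"delta_rot":[0,0,0]}]'
```

```text
t: 6.03
tcp_pos: [0.5961, -0.0033, 0.1691]
tcp_rot: [[0.129, 0.992, 0.001], [0.992, -0.129, -0.0], [-0.0, 0.001, -1.0]]
wrist_force: [0.9, -0.2, -0.1]
width: 0.0257
```

```bash
python3 -m pendant '[{"jaw":0.55,"delta_pos":[-0.2,-1.6,0],"delta_rot":[0,0,-0.2]},{"jaw":0.55,"delta_pos":[-0.4,-3.2,0],"delta_rot":[0,0,-0.38]},{"jaw":0.55,"delta_pos":[-0.6,-4.8,0],"delta_rot":[0,0,-0.38]},{"jaw":0.55,"delta_pos":[-0.66,-6.2,0],"delta_rot":[0,0,-0.38]},{"jaw":0.55,"delta_pos":[-0.66,-7.07,0],"delta_rot":[0,0,-0.38]},{"jaw":0.55,"delta_pos":[-0.66,-7.07,-1],"delta_rot":[0,0,-0.38]},{"jaw":0.55,"delta_pos":[-0.66,-7.07,-2],"delta_rot":[0,0,-0.38]},{"jaw":0.55,"delta_pos":[-0.66,-7.07,-3],"delta_rot":[0,0,-0.38]}]'
python3 - <<'E'
from h import *
for c in('top','scene'):
    im,d=snap(c);save(im,c+'1.png')
a=cv2.imread('pics/top1.png')[130:250,190:440];b=cv2.imread('pics/scene1.png')[140:380,190:440]
cv2.imwrite('pics/s1.png',np.vstack([cv2.resize(a,(700,336),interpolation=cv2.INTER_CUBIC)]));cv2.imwrite('pics/s1b.png',cv2.resize(b,(600,576)))
C=[(r['xyz'],r['p']) for c in('top','scene') for r in robot.pinpoint('clip0',c)];print(C)
print(robot.pinpoint('plate_mid','top'))
E
```

```text
t: 6.7
tcp_pos: [0.5803, -0.1796, 0.0935]
tcp_rot: [[0.171, 0.985, 0.001], [0.985, -0.171, -0.001], [-0.001, 0.002, -1.0]]
wrist_force: [-0.4, 0.5, -0.3]
width: 0.0478
[([0.5864, -0.1921, 0.0098], 0.6), ([0.4713, -0.2742, 0.0049], 0.54), ([0.4804, -0.1902, 0.0088], 0.64), ([0.5912, -0.1881, 0.0054], 0.61), ([0.4088, 0.0968, 0.0024], 0.2)]
[{'xyz': [0.6168, 0.2141, 0.051], 'p': 0.73}]
```

View pics/s1.png

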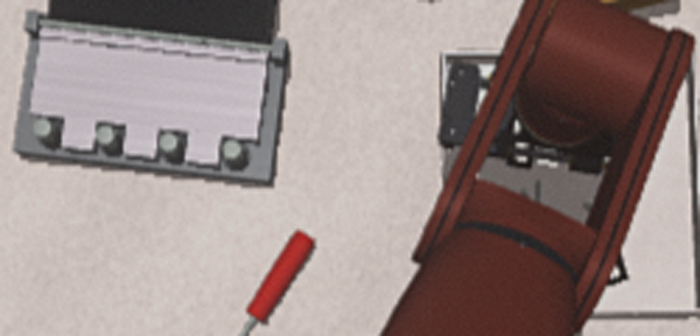

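The plate is flat over the panel, with its tabs between the studs (studs at crop px (45,130)–(235,152)). Clip A hasn't moved, so I'll descend and grip it.

```bash
python3 -m pendant '[{"jaw":0.55,"delta_pos":[0,0,-1],"delta_rot":[0,0,0]},{"jaw":0.55,"delta_pos":[0,0,-2],"delta_rot":[0,0,0]},{"jaw":0.55,"delta_pos":[0,0,-2.9],"delta_rot":[0,0,0]},{"jaw":0.55,"delta_pos":[0,0,-3.46],"delta_rot":[0,0,0]},{"jaw":0.55,"delta_pos":[0,0,-3.46],"delta_rot":[0,0,0]},{"jaw":0.15,"delta_pos":[0,0,-3.46],"delta_rot":[0,0,0]},{"jaw":0.15,"delta_pos":[0,0,-3.46],"delta_rot":[0,0,0]},{"jaw":0.15,"delta_pos":[0,0,-3.46],"delta_rot":[0,0,0]}]' 40
```

```text
t: 7.62
tcp_pos: [0.5818, -0.1791, 0.0098]
tcp_rot: [[0.169, 0.986, 0.003], [0.986, -0.169, -0.002], [-0.001, 0.004, -1.0]]
wrist_force: [-0.4, 0.5, -0.6]
width: 0.0351
```

```bash
python3 -m pendant '[{"jaw":0.15,"delta_pos":[0,0,0],"delta_rot":[0,0,0]},{"jaw":0.15,"delta_pos":[0,0,0],"delta_rot":[0,0,0]},{"jaw":0.15,"delta_pos":[0,0,0],"delta_rot":[0,0,0]},{"jaw":0.15,"delta_pos":[0,0,0],"delta_rot":[0,0,0]},{"jaw":0.15,"delta_pos":[0,0,0],"delta_rot":[0,0,0]},{"jaw":0.15,"delta_pos":[0,0,0],"delta_rot":[0,0,0]},{"jaw":0.15,"delta_pos":[0,0,0],"delta_rot":[0,0,0]},{"jaw":0.15,"delta_pos":[0,0,0],"delta_rot":[0,0,0]}]'
```

```text
t: 8.28
tcp_pos: [0.5812, -0.1788, 0.0092]
tcp_rot: [[0.17, 0.986, 0.002], [0.986, -0.17, -0.001], [-0.001, 0.002, -1.0]]
wrist_force: [-0.5, 1.7, 6.0]
width: 0.0254
```

```bash
python3 -m pendant '[{"jaw":0.45,"delta_pos":[0,0,0],"delta_rot":[0,0,0]},{"jaw":0.45,"delta_pos":[0,0,0],"delta_rot":[0,0,0]},{"jaw":0.45,"delta_pos":[0,0,0],"delta_rot":[0,0,0]},{"jaw":0.45,"delta_pos":[0,0,0],"delta_rot":[0,0,0]},{"jaw":0.45,"delta_pos":[0,0,-0.06],"delta_rot":[0,0,0]},{"jaw":0.45,"delta_pos":[0,0,-0.12],"delta_rot":[0,0,0]},{"jaw":0.45,"delta_pos":[0,0,-0.12],"delta_rot":[0,0,0]},{"jaw":0.45,"delta_pos":[0,0,-0.12],"delta_rot":[0,0,0]}]'
```

```text
t: 8.95
tcp_pos: [0.58, -0.1784, 0.0044]
tcp_rot: [[0.17, 0.986, -0.0], [0.986, -0.17, 0.0], [0.0, -0.0, -1.0]]
wrist_force: [-0.1, -0.8, 1.5]
width: 0.0393
```

```bash
python3 -m pendant '[{"jaw":0.45,"delta_pos":[0,0,0.05],"delta_rot":[0,0,0]},{"jaw":0.15,"delta_pos":[0,0,0.05],"delta_rot":[0,0,0]},{"jaw":0.15,"delta_pos":[0,0,0.05],"delta_rot":[0,0,0]},{"jaw":0.15,"delta_pos":[0,0,0.05],"delta_rot":[0,0,0]},{"jaw":0.15,"delta_pos":[0,0,0.05],"delta_rot":[0,0,0]},{"jaw":0.15,"delta_pos":[0,0,0.05],"delta_rot":[0,0,0]},{"jaw":0.15,"delta_pos":[0,0,0.05],"delta_rot":[0,0,0]},{"jaw":0.15,"delta_pos":[0,0,0.05],"delta_rot":[0,0,0]}]' 40
```

```text
t: 9.62
tcp_pos: [0.5799, -0.1783, 0.0057]
tcp_rot: [[0.169, 0.986, -0.0], [0.986, -0.169, 0.0], [0.0, -0.0, -1.0]]
wrist_force: [-0.5, -0.6, -0.4]
width: 0.0251
```

```bash
python3 -m pendant '[{"jaw":0.15,"delta_pos":[0,0,0.8],"delta_rot":[0,0,0]},{"jaw":0.15,"delta_pos":[0,0,2],"delta_rot":[0,0,0]},{"jaw":0.15,"delta_pos":[0,0,3.4],"delta_rot":[0,0,0]},{"jaw":0.15,"delta_pos":[-0.3,0.9,4],"delta_rot":[0,0,0.2]},{"jaw":0.15,"delta_pos":[-0.8,2.3,4],"delta_rot":[0,0,0.46]},{"jaw":0.15,"delta_pos":[-1.3,3.7,4],"delta_rot":[0,0,0.46]},{"jaw":0.15,"delta_pos":[-1.8,5.1,4],"delta_rot":[0,0,0.46]},{"jaw":0.15,"delta_pos":[-2.3,6.5,4],"delta_rot":[0,0,0.46]}]'
```

```text
t: 10.28
tcp_pos: [0.5217, -0.0146, 0.1059]
tcp_rot: [[0.123, 0.992, 0.0], [0.992, -0.123, 0.0], [0.0, 0.0, -1.0]]
wrist_force: [0.4, 0.7, -1.2]
width: 0.0255
```

```bash
python3 -m pendant '[{"jaw":0.15,"delta_pos":[-0.5,1.4,0],"delta_rot":[0,0,0]},{"jaw":0.15,"delta_pos":[-1,2.8,0],"delta_rot":[0,0,0]},{"jaw":0.15,"delta_pos":[-1.5,4.2,0],"delta_rot":[0,0,0]},{"jaw":0.15,"delta_pos":[-2,5.4,0],"delta_rot":[0,0,0]},{"jaw":0.15,"delta_pos":[-2.12,6.21,0],"delta_rot":[0,0,0]},{"jaw":0.15,"delta_pos":[-2.12,6.21,-0.8],"delta_rot":[0,0,0]},{"jaw":0.15,"delta_pos":[-2.12,6.21,-1.6],"delta_rot":[0,0,0]},{"jaw":0.15,"delta_pos":[-2.12,6.21,-2],"delta_rot":[0,0,0]}]'
```

```text
t: 10.95
tcp_pos: [0.4681, 0.1399, 0.054]
tcp_rot: [[0.12, 0.993, -0.002], [0.993, -0.12, -0.0], [-0.001, -0.002, -1.0]]
wrist_force: [0.5, -0.9, -0.5]
width: 0.0253
```

```bash
cat > look.py <<'E'
import sys
from h import *
n=sys.argv[1];cx=[float(v) for v in sys.argv[2:5]]
o=[]
for c in('top','scene'):
    im,d=snap(c);save(im,c+n+'.png');u,v=project(c,cx)[0].astype(int);u=min(max(u,36),603);v=min(max(v,34),365)
    o.append(cv2.resize(im[v-34:v+34,u-36:u+36,::-1],None,fx=5.5,fy=5.5,interpolation=cv2.INTER_CUBIC)); print(c,'crop origin',u-36,v-34)
cv2.imwrite('pics/look'+n+'.png',np.hstack(o))
s=robot.state();print(s['tcp_pos'].round(4) if hasattr(s['tcp_pos'],'round') else s['tcp_pos'],s['wrist_force'],s['width'])
E
python3 look.py 2 0.55 0.13 0.055
```

```text
top crop origin 231 158
scene crop origin 302 206
[0.4674 0.1391 0.0537] [ 0.98357806 -0.30154789  0.49752886] 0.025489515847211024
```

View pics/look2.png

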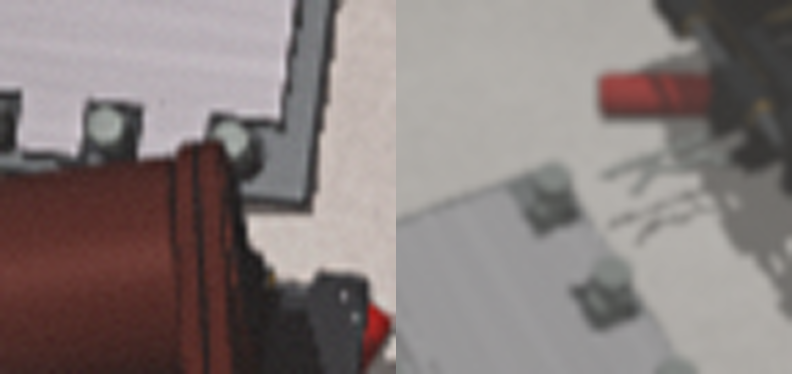

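Run:
```python
from h import *
C=np.array([.5852,.212]);y=np.radians(-7);R=np.array([[np.cos(y),-np.sin(y)],[np.sin(y),np.cos(y)]])
def w(l,z): return np.r_[C+R@np.array(l),z]
T=np.array([.4674,.1391]);yc=np.radians(-6.9);Rc=np.array([[np.cos(yc),-np.sin(yc)],[np.sin(yc),np.cos(yc)]])
tip=np.r_[T+Rc@[.081,-.010],.0545]
o=[302,206]
for n,p in [('stud0top',w([0,-.096],.07)),('stud1top',w([0,-.032],.07)),('tip',tip),('legbase',np.r_[T+Rc@[.02,-.010],.0545]),('flare',np.r_[T+Rc@[.069,.007],.0545])]:
    print(n,((project('scene',p)[0]-o+.5)*5.5+[396,0]).round(1), ((project('top',p)[0]-[231,158]+.5)*5.5).round(1))
print((R.T@(tip[:2]-C)).round(4))
```

```text
stud0top [550.4 174.8] [227.8 140.3]
stud1top [609.6 269.2] [103.3 125.4]
tip [595.9 176.2] [224.9 196.8]
legbase [699.7 138.3] [209.1 314.5]
flare [632.3 192.3] [189. 216.]
[-0.027  -0.0966]
```

```bash
python3 -m pendant '[{"jaw":0.15,"delta_pos":[0.15,0,-0.02],"delta_rot":[0,0,0]},{"jaw":0.15,"delta_pos":[0.3,-0.01,-0.02],"delta_rot":[0,0,0]},{"jaw":0.15,"delta_pos":[0.45,-0.03,-0.02],"delta_rot":[0,0,0]},{"jaw":0.15,"delta_pos":[0.6,-0.05,-0.02],"delta_rot":[0,0,0]},{"jaw":0.15,"delta_pos":[0.75,-0.07,-0.02],"delta_rot":[0,0,0]},{"jaw":0.15,"delta_pos":[0.86,-0.08,-0.02],"delta_rot":[0,0,0]},{"jaw":0.15,"delta_pos":[0.96,-0.09,-0.02],"delta_rot":[0,0,0]},{"jaw":0.15,"delta_pos":[0.96,-0.09,-0.02],"delta_rot":[0,0,0]}]'
```

```text
t: 11.72
tcp_pos: [0.4942, 0.137, 0.0554]
tcp_rot: [[0.122, 0.993, 0.001], [0.993, -0.122, 0.0], [0.0, 0.001, -1.0]]
wrist_force: [0.8, 0.5, -1.3]
width: 0.0255
```

```bash
python3 -m pendant '[{"jaw":0.15,"delta_pos":[0.12,-0.015,0],"delta_rot":[0,0,0]},{"jaw":0.15,"delta_pos":[0.24,-0.03,0],"delta_rot":[0,0,0]},{"jaw":0.15,"delta_pos":[0.36,-0.045,0],"delta_rot":[0,0,0]},{"jaw":0.15,"delta_pos":[0.48,-0.06,0],"delta_rot":[0,0,0]},{"jaw":0.15,"delta_pos":[0.6,-0.073,0],"delta_rot":[0,0,0]},{"jaw":0.15,"delta_pos":[0.7,-0.086,0],"delta_rot":[0,0,0]},{"jaw":0.15,"delta_pos":[0.8,-0.098,0],"delta_rot":[0,0,0]},{"jaw":0.15,"delta_pos":[0.8,-0.098,0],"delta_rot":[0,0,0]}]'; python3 look.py 3 0.56 0.13 0.055
```

```text
t: 12.38
tcp_pos: [0.5131, 0.1351, 0.0549]
tcp_rot: [[0.122, 0.993, -0.001], [0.993, -0.122, 0.001], [0.0, -0.002, -1.0]]
wrist_force: [-1.8, 2.0, -1.1]
width: 0.0257
top crop origin 231 154
scene crop origin 300 207
[0.5133 0.135  0.055 ] [-1.13210391  3.14985314 -1.17136183] 0.025605861273979513
```

View pics/look3.png

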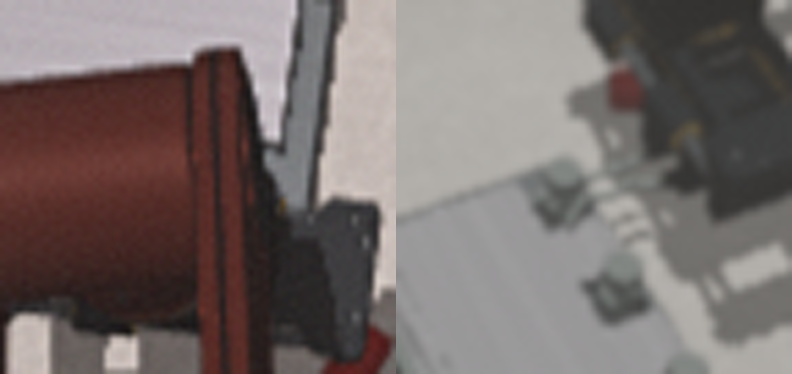

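The bent leg is passing on the +y side of stud 0 (scene crop px (570,215)), and the straight leg goes into the stud. I'll push it home.

```bash
python3 -m pendant '[{"jaw":0.15,"delta_pos":[0.15,-0.02,-0.03],"delta_rot":[0,0,0]},{"jaw":0.15,"delta_pos":[0.3,-0.04,-0.05],"delta_rot":[0,0,0]},{"jaw":0.15,"delta_pos":[0.45,-0.06,-0.05],"delta_rot":[0,0,0]},{"jaw":0.15,"delta_pos":[0.6,-0.075,-0.05],"delta_rot":[0,0,0]},{"jaw":0.15,"delta_pos":[0.75,-0.09,-0.05],"delta_rot":[0,0,0]},{"jaw":0.15,"delta_pos":[0.9,-0.11,-0.05],"delta_rot":[0,0,0]},{"jaw":0.15,"delta_pos":[1.02,-0.125,-0.05],"delta_rot":[0,0,0]},{"jaw":0.15,"delta_pos":[1.02,-0.125,-0.05],"delta_rot":[0,0,0]}]' 55
```

```text
t: 13.15
tcp_pos: [0.5393, 0.132, 0.0538]
tcp_rot: [[0.122, 0.993, -0.0], [0.993, -0.122, 0.001], [0.001, -0.001, -1.0]]
wrist_force: [1.0, 4.6, -3.3]
width: 0.0249
```

```bash
python3 -m pendant '[{"jaw":0.15,"delta_pos":[0.05,-0.006,0],"delta_rot":[0,0,0]},{"jaw":0.15,"delta_pos":[0.1,-0.012,0],"delta_rot":[0,0,0]},{"jaw":0.15,"delta_pos":[0.1,-0.012,0],"delta_rot":[0,0,0]},{"jaw":0.15,"delta_pos":[0.1,-0.012,0],"delta_rot":[0,0,0]},{"jaw":0.5,"delta_pos":[0.1,-0.012,0],"delta_rot":[0,0,0]},{"jaw":0.5,"delta_pos":[0.1,-0.012,0],"delta_rot":[0,0,0]},{"jaw":0.5,"delta_pos":[0.1,-0.012,0],"delta_rot":[0,0,0]},{"jaw":0.5,"delta_pos":[0.1,-0.012,0],"delta_rot":[0,0,0]}]'
```

```text
t: 13.82
tcp_pos: [0.5423, 0.1307, 0.0544]
tcp_rot: [[0.122, 0.992, 0.001], [0.993, -0.122, -0.001], [-0.001, 0.001, -1.0]]
wrist_force: [0.7, 0.1, -0.2]
width: 0.041
```

```bash
python3 -m pendant '[{"jaw":0.5,"delta_pos":[0,0,0.5],"delta_rot":[0,0,0]},{"jaw":0.5,"delta_pos":[0,0,1.5],"delta_rot":[0,0,0]},{"jaw":0.5,"delta_pos":[-0.2,0,3],"delta_rot":[0,0,0]},{"jaw":0.5,"delta_pos":[-0.5,-1,4],"delta_rot":[0,0,0]},{"jaw":0.5,"delta_pos":[-0.9,-2.5,4],"delta_rot":[0,0,0]},{"jaw":0.5,"delta_pos":[-1.3,-4,4],"delta_rot":[0,0,0]},{"jaw":0.5,"delta_pos":[-1.7,-5.5,4],"delta_rot":[0,0,0]},{"jaw":0.5,"delta_pos":[-2.1,-7,4],"delta_rot":[0,0,0]}]'; python3 look.py 4 0.56 0.13 0.055
python3 - <<'E'
from h import *
for c in('top','scene'):
    print([(np.round(r['xyz'],4).tolist(),round(r['p'],2)) for r in robot.pinpoint('clip0',c)])
E
```

```text
t: 14.48
tcp_pos: [0.4888, -0.0454, 0.1557]
tcp_rot: [[0.121, 0.993, 0.002], [0.993, -0.121, -0.001], [-0.001, 0.002, -1.0]]
wrist_force: [1.1, -0.6, 0.5]
width: 0.0435
top crop origin 231 154
scene crop origin 300 207
[ 0.4884 -0.0487  0.1555] [-0.70123343 -0.04724814 -0.29935418] 0.04383649091851401
[([0.4713, -0.2739, 0.0034], 0.72), ([0.5494, 0.1213, 0.0506], 0.69), ([0.5624, 0.4897, -0.0075], 0.26)]
[([0.537, -0.2548, 0.0075], 0.73), ([0.4731, -0.2773, 0.0002], 0.58), ([0.5532, 0.1218, 0.051], 0.57), ([0.4791, -0.1877, 0.0066], 0.54)]
```

View pics/look4.png

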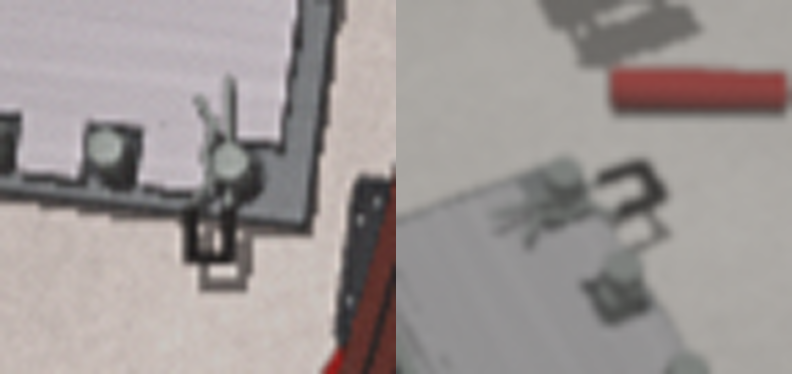

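Clip A is home on stud 0: the leg tip shows behind the stud at top crop px (230,80), the bent leg is round it and the handle is in front at (210,230). Next is clip B.

```bash
python3 -m pendant '[{"jaw":0.5,"delta_pos":[-0.2,-1.4,0],"delta_rot":[0,0,0.43]},{"jaw":0.5,"delta_pos":[-0.4,-2.8,0],"delta_rot":[0,0,0.86]},{"jaw":0.5,"delta_pos":[-0.6,-4.2,0],"delta_rot":[0,0,0.86]},{"jaw":0.5,"delta_pos":[-0.72,-5.34,-0.6],"delta_rot":[0,0,0.86]},{"jaw":0.5,"delta_pos":[-0.72,-5.34,-2],"delta_rot":[0,0,0.86]},{"jaw":0.5,"delta_pos":[-0.72,-5.34,-3.4],"delta_rot":[0,0,0.86]},{"jaw":0.5,"delta_pos":[-0.72,-5.34,-4.6],"delta_rot":[0,0,0.86]},{"jaw":0.5,"delta_pos":[-0.72,-5.34,-5],"delta_rot":[0,0,0.86]}]'
python3 - <<'E'
from h import *
robot.capture('scene')
print([(np.round(r['xyz'],4).tolist(),round(r['p'],2)) for r in robot.pinpoint('clip0','scene')])
s=robot.state();print(s['tcp_pos'],s['tcp_rot'])
E
```

```text
t: 15.35
tcp_pos: [0.4686, -0.1745, 0.0249]
tcp_rot: [[0.031, 1.0, -0.006], [1.0, -0.031, 0.004], [0.004, -0.006, -1.0]]
wrist_force: [-1.5, 1.1, -0.5]
width: 0.0436
[([0.5524, 0.1218, 0.0478], 0.64), ([0.4703, -0.2754, 0.0037], 0.48), ([0.481, -0.1887, 0.0065], 0.4)]
[ 0.46980035 -0.17521495  0.02719109] [[ 0.03050664  0.99952531 -0.00430164]
 [ 0.9995315  -0.03049562  0.00260574]
 [ 0.00247333 -0.00437912 -0.99998735]]
```

```bash
python3 -m pendant '[{"jaw":0.5,"delta_pos":[0.02,-0.28,0],"delta_rot":[0,0,0]},{"jaw":0.5,"delta_pos":[0.02,-0.28,0],"delta_rot":[0,0,0]},{"jaw":0.5,"delta_pos":[0.02,-0.28,0],"delta_rot":[0,0,0]},{"jaw":0.5,"delta_pos":[0.02,-0.28,0],"delta_rot":[0,0,0]},{"jaw":0.5,"delta_pos":[0.02,-0.28,-0.4],"delta_rot":[0,0,0]},{"jaw":0.5,"delta_pos":[0.02,-0.28,-0.7],"delta_rot":[0,0,0]},{"jaw":0.5,"delta_pos":[0.02,-0.28,-0.7],"delta_rot":[0,0,0]},{"jaw":0.5,"delta_pos":[0.02,-0.28,-0.7],"delta_rot":[0,0,0]}]'
```

```text
t: 16.12
tcp_pos: [0.4705, -0.1837, 0.0104]
tcp_rot: [[0.032, 0.999, -0.002], [0.999, -0.032, 0.001], [0.001, -0.002, -1.0]]
wrist_force: [0.8, -0.5, -1.0]
width: 0.0437
```

```bash
python3 -m pendant '[{"jaw":0.5,"delta_pos":[0,0.04,-0.1],"delta_rot":[0,0,0]},{"jaw":0.5,"delta_pos":[0,0.04,-0.17],"delta_rot":[0,0,0]},{"jaw":0.5,"delta_pos":[0,0.04,-0.17],"delta_rot":[0,0,0]},{"jaw":0.15,"delta_pos":[0,0.04,-0.17],"delta_rot":[0,0,0]},{"jaw":0.15,"delta_pos":[0,0.04,-0.17],"delta_rot":[0,0,0]},{"jaw":0.15,"delta_pos":[0,0.04,-0.17],"delta_rot":[0,0,0]},{"jaw":0.15,"delta_pos":[0,0.04,-0.17],"delta_rot":[0,0,0]},{"jaw":0.15,"delta_pos":[0,0.04,-0.17],"delta_rot":[0,0,0]}]' 55
```

```text
t: 16.78
tcp_pos: [0.4717, -0.1833, 0.0075]
tcp_rot: [[0.032, 0.999, 0.0], [0.999, -0.032, -0.0], [-0.0, 0.0, -1.0]]
wrist_force: [-0.3, 0.5, 1.0]
width: 0.0251
```

```bash
python3 -m pendant '[{"jaw":0.15,"delta_pos":[0,0,0],"delta_rot":[0,0,0]},{"jaw":0.15,"delta_pos":[0,0,0],"delta_rot":[0,0,0]},{"jaw":0.15,"delta_pos":[0,0,0],"delta_rot":[0,0,0]},{"jaw":0.15,"delta_pos":[0,0,0],"delta_rot":[0,0,0]},{"jaw":0.15,"delta_pos":[0,0,0],"delta_rot":[0,0,0]},{"jaw":0.15,"delta_pos":[0,0,0],"delta_rot":[0,0,0]},{"jaw":0.15,"delta_pos":[0,0,0],"delta_rot":[0,0,0]},{"jaw":0.15,"delta_pos":[0,0,0],"delta_rot":[0,0,0]}]'
```

```text
t: 17.45
tcp_pos: [0.4716, -0.1833, 0.0074]
tcp_rot: [[0.032, 0.999, 0.0], [0.999, -0.032, -0.0], [-0.0, 0.0, -1.0]]
wrist_force: [-0.7, -0.9, 2.8]
width: 0.0247
```

```bash
python3 -m pendant '[{"jaw":0.15,"delta_pos":[0,0,0.8],"delta_rot":[0,0,0]},{"jaw":0.15,"delta_pos":[0,0,2],"delta_rot":[0,0,0]},{"jaw":0.15,"delta_pos":[0,0,3.4],"delta_rot":[0,0,-0.2]},{"jaw":0.15,"delta_pos":[0,0.9,4],"delta_rot":[0,0,-0.5]},{"jaw":0.15,"delta_pos":[0,2.4,4],"delta_rot":[0,0,-0.86]},{"jaw":0.15,"delta_pos":[0,4,4],"delta_rot":[0,0,-0.86]},{"jaw":0.15,"delta_pos":[0.1,5.6,4],"delta_rot":[0,0,-0.86]},{"jaw":0.15,"delta_pos":[0.1,7.2,4],"delta_rot":[0,0,-0.86]}]'
```

```text
t: 18.12
tcp_pos: [0.4738, -0.0018, 0.1073]
tcp_rot: [[0.123, 0.992, 0.001], [0.992, -0.123, -0.0], [-0.0, 0.001, -1.0]]
wrist_force: [0.9, 0.4, -0.8]
width: 0.0249
```

```bash
python3 -m pendant '[{"jaw":0.15,"delta_pos":[0,1.6,0],"delta_rot":[0,0,0]},{"jaw":0.15,"delta_pos":[0,3.2,0],"delta_rot":[0,0,0]},{"jaw":0.15,"delta_pos":[0.1,4.8,0],"delta_rot":[0,0,0]},{"jaw":0.15,"delta_pos":[0.2,6.4,0],"delta_rot":[0,0,0]},{"jaw":0.15,"delta_pos":[0.2,7.6,0],"delta_rot":[0,0,0]},{"jaw":0.15,"delta_pos":[0.2,8.25,0],"delta_rot":[0,0,0]},{"jaw":0.15,"delta_pos":[0.2,8.25,-0.5],"delta_rot":[0,0,0]},{"jaw":0.15,"delta_pos":[0.2,8.25,-1],"delta_rot":[0,0,0]}]'
```

```text
t: 18.78
tcp_pos: [0.4792, 0.2038, 0.0818]
tcp_rot: [[0.119, 0.993, 0.001], [0.993, -0.119, -0.0], [0.0, 0.001, -1.0]]
wrist_force: [-0.5, -0.8, -0.4]
width: 0.0249
```

```bash
python3 -m pendant '[{"jaw":0.15,"delta_pos":[0,0,-0.5],"delta_rot":[0,0,0]},{"jaw":0.15,"delta_pos":[0,0,-0.9],"delta_rot":[0,0,0]},{"jaw":0.15,"delta_pos":[0,0,-1.1],"delta_rot":[0,0,0]},{"jaw":0.15,"delta_pos":[0,0,-1.1],"delta_rot":[0,0,0]},{"jaw":0.15,"delta_pos":[0,0,-1.1],"delta_rot":[0,0,0]},{"jaw":0.15,"delta_pos":[0,0,-1.1],"delta_rot":[0,0,0]},{"jaw":0.15,"delta_pos":[0,0,-1.1],"delta_rot":[0,0,0]},{"jaw":0.15,"delta_pos":[0,0,-1.1],"delta_rot":[0,0,0]}]';python3 look.py 5 0.55 0.2 0.055; sed -i 's/^print(s\[.tcp_pos.*//' look.py
```

```text
t: 19.45
tcp_pos: [0.4797, 0.2031, 0.0556]
tcp_rot: [[0.122, 0.993, 0.001], [0.993, -0.122, 0.0], [0.001, 0.001, -1.0]]
wrist_force: [-0.3, -0.2, 0.2]
width: 0.0251
top crop origin 206 158
scene crop origin 317 223
[0.4795 0.2031 0.0554] [ 0.15926883  0.77890772 -0.74777369] 0.024893330525964725
```

View pics/look5.png

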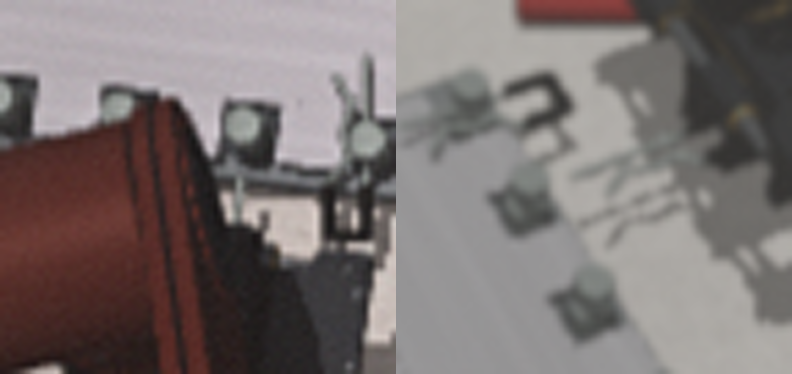

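The clip points at stud 1 and the legs are level, with the straight leg lined up on the stud. I'll insert it.

```bash
python3 -m pendant '[{"jaw":0.15,"delta_pos":[0.2,-0.025,-0.02],"delta_rot":[0,0,0]},{"jaw":0.15,"delta_pos":[0.4,-0.05,-0.02],"delta_rot":[0,0,0]},{"jaw":0.15,"delta_pos":[0.6,-0.075,-0.02],"delta_rot":[0,0,0]},{"jaw":0.15,"delta_pos":[0.8,-0.1,-0.02],"delta_rot":[0,0,0]},{"jaw":0.15,"delta_pos":[1,-0.125,-0.02],"delta_rot":[0,0,0]},{"jaw":0.15,"delta_pos":[1.15,-0.14,-0.02],"delta_rot":[0,0,0]},{"jaw":0.15,"delta_pos":[1.3,-0.16,-0.02],"delta_rot":[0,0,0]},{"jaw":0.15,"delta_pos":[1.4,-0.17,-0.02],"delta_rot":[0,0,0]}]'
```

```text
t: 20.22
tcp_pos: [0.5145, 0.1987, 0.0542]
tcp_rot: [[0.122, 0.993, 0.0], [0.993, -0.122, -0.0], [-0.0, 0.0, -1.0]]
wrist_force: [0.0, -0.7, -0.1]
width: 0.0252
```

```bash
python3 -m pendant '[{"jaw":0.15,"delta_pos":[0.2,-0.025,0.02],"delta_rot":[0,0,0]},{"jaw":0.15,"delta_pos":[0.4,-0.05,0.02],"delta_rot":[0,0,0]},{"jaw":0.15,"delta_pos":[0.6,-0.075,0.02],"delta_rot":[0,0,0]},{"jaw":0.15,"delta_pos":[0.8,-0.1,0.02],"delta_rot":[0,0,0]},{"jaw":0.15,"delta_pos":[1,-0.122,0.02],"delta_rot":[0,0,0]},{"jaw":0.15,"delta_pos":[1.15,-0.14,0.02],"delta_rot":[0,0,0]},{"jaw":0.15,"delta_pos":[1.28,-0.157,0.02],"delta_rot":[0,0,0]},{"jaw":0.15,"delta_pos":[1.28,-0.157,0.02],"delta_rot":[0,0,0]}]'
```

```text
t: 20.88
tcp_pos: [0.5466, 0.1953, 0.0548]
tcp_rot: [[0.122, 0.993, 0.0], [0.993, -0.122, 0.001], [0.001, 0.0, -1.0]]
wrist_force: [1.5, 4.9, -1.7]
width: 0.0251
```

```bash
python3 -m pendant '[{"jaw":0.15,"delta_pos":[0.02,0,0],"delta_rot":[0,0,0]},{"jaw":0.15,"delta_pos":[0.02,0,0],"delta_rot":[0,0,0]},{"jaw":0.5,"delta_pos":[0.02,0,0],"delta_rot":[0,0,0]},{"jaw":0.5,"delta_pos":[0.02,0,0],"delta_rot":[0,0,0]},{"jaw":0.5,"delta_pos":[0.02,0,0],"delta_rot":[0,0,0]},{"jaw":0.5,"delta_pos":[0.02,0,0],"delta_rot":[0,0,0]},{"jaw":0.5,"delta_pos":[0.02,0,0],"delta_rot":[0,0,0]},{"jaw":0.5,"delta_pos":[0.02,0,0.5],"delta_rot":[0,0,0]}]'
```

```text
t: 21.55
tcp_pos: [0.5445, 0.194, 0.0651]
tcp_rot: [[0.122, 0.993, -0.005], [0.993, -0.122, -0.001], [-0.002, -0.005, -1.0]]
wrist_force: [-1.5, 0.0, -0.9]
width: 0.0433
```

```bash
python3 -m pendant '[{"jaw":0.5,"delta_pos":[0,0,1],"delta_rot":[0,0,0]},{"jaw":0.5,"delta_pos":[0,0,2.5],"delta_rot":[0,0,0]},{"jaw":0.5,"delta_pos":[-0.4,-0.5,4],"delta_rot":[0,0,0]},{"jaw":0.5,"delta_pos":[-0.9,-2,4],"delta_rot":[0,0,0]},{"jaw":0.5,"delta_pos":[-1.3,-3.5,4],"delta_rot":[0,0,0]},{"jaw":0.5,"delta_pos":[-1.7,-5,4],"delta_rot":[0,0,0]},{"jaw":0.5,"delta_pos":[-2.1,-6.5,4],"delta_rot":[0,0,0]},{"jaw":0.5,"delta_pos":[-2.5,-8,4],"delta_rot":[0,0,0]}]'
python3 - <<'E'
from h import *
for c in('top','scene'):
    robot.capture(c)
    print([(np.round(r['xyz'],4).tolist(),round(r['p'],2)) for r in robot.pinpoint('clip0',c)])
im,d=snap('top');save(im,'top6.png')
s=robot.state();print(s['tcp_pos'],s['wrist_force'])
E
```

```text
t: 22.22
tcp_pos: [0.4835, -0.0067, 0.1686]
tcp_rot: [[0.121, 0.993, 0.002], [0.993, -0.121, -0.001], [-0.0, 0.002, -1.0]]
wrist_force: [0.7, -0.5, -0.2]
width: 0.0434
[([0.5504, 0.1823, 0.0466], 0.66), ([0.5494, 0.1182, 0.0514], 0.63), ([0.6177, 0.1193, 0.0659], 0.63), ([0.4716, -0.2739, 0.0037], 0.45)]
[([0.5519, 0.1203, 0.0502], 0.7), ([0.4738, -0.2784, 0.0036], 0.55), ([0.5572, 0.1872, 0.0497], 0.44), ([0.2812, -0.2873, 0.0029], 0.29)]
[ 0.48440363 -0.00515475  0.1682043 ] [-0.0305613   0.32890976 -0.56385209]
```

```bash
python3 -m pendant '[{"jaw":0.5,"delta_pos":[-0.1,-1.5,0],"delta_rot":[0,0,0.9]},{"jaw":0.5,"delta_pos":[-0.2,-3,0],"delta_rot":[0,0,1.8]},{"jaw":0.5,"delta_pos":[-0.4,-4.5,0],"delta_rot":[0,0,2.7]},{"jaw":0.5,"delta_pos":[-0.6,-6,0],"delta_rot":[0,0,3.67]},{"jaw":0.5,"delta_pos":[-0.8,-7.5,0],"delta_rot":[0,0,3.67]},{"jaw":0.5,"delta_pos":[-0.96,-9,0],"delta_rot":[0,0,3.67]},{"jaw":0.5,"delta_pos":[-0.96,-10.3,-1],"delta_rot":[0,0,3.67]},{"jaw":0.5,"delta_pos":[-0.96,-10.58,-2],"delta_rot":[0,0,3.67]}]'
```

```text
t: 23.13
tcp_pos: [0.4625, -0.2744, 0.1193]
tcp_rot: [[-0.258, 0.966, 0.005], [0.966, 0.259, -0.006], [-0.007, 0.003, -1.0]]
wrist_force: [0.6, -0.9, -1.2]
width: 0.0433
```

```bash
python3 -m pendant '[{"jaw":0.5,"delta_pos":[0,0,-1],"delta_rot":[0,0,0]},{"jaw":0.5,"delta_pos":[0,0,-2],"delta_rot":[0,0,0]},{"jaw":0.5,"delta_pos":[0,0,-3],"delta_rot":[0,0,0]},{"jaw":0.5,"delta_pos":[0,0,-3.5],"delta_rot":[0,0,0]},{"jaw":0.5,"delta_pos":[0,0,-3.5],"delta_rot":[0,0,0]},{"jaw":0.5,"delta_pos":[0,0,-3.5],"delta_rot":[0,0,0]},{"jaw":0.5,"delta_pos":[0,0,-3.5],"delta_rot":[0,0,0]},{"jaw":0.5,"delta_pos":[0,0,-3.5],"delta_rot":[0,0,0]}]';python3 - <<'E'
from h import *
robot.capture('scene')
print([(np.round(r['xyz'],4).tolist(),round(r['p'],2)) for r in robot.pinpoint('clip0','scene')])
a=cv2.imread('pics/top6.png')
P=[project('top',p)[0].astype(int) for p in([.56,.15,.05],[.50,-.24,.01])]
cr=[cv2.resize(a[v-35:v+35,u-35:u+35],None,fx=5.5,fy=5.5,interpolation=cv2.INTER_CUBIC) for u,v in P]
cv2.imwrite('pics/look6.png',np.hstack(cr));print(P)
E
```

```text
t: 23.8
tcp_pos: [0.4617, -0.2704, 0.0318]
tcp_rot: [[-0.26, 0.966, 0.003], [0.966, 0.26, -0.002], [-0.003, 0.002, -1.0]]
wrist_force: [-0.1, -0.5, 0.4]
width: 0.0432
[([0.4697, -0.2759, 0.0021], 0.62), ([0.554, 0.1879, 0.0464], 0.49), ([0.5518, 0.1207, 0.0498], 0.48)]
[array([260, 188]), array([396, 211])]
```

View pics/look6.png

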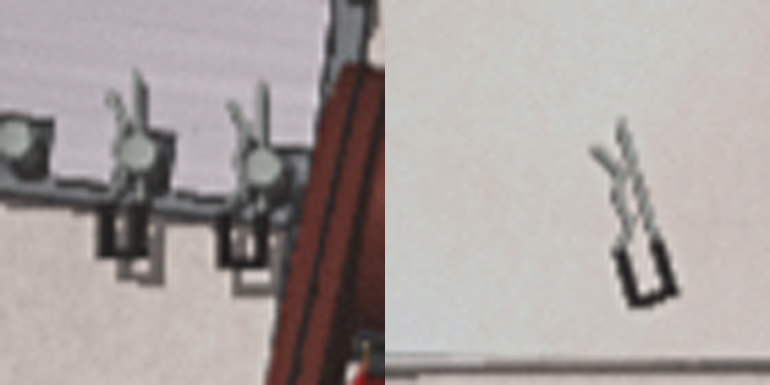

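Clips A and B are both home with their tips behind the studs, and clip C is unmoved in the bin (crop px (647,270)). I'll grip C.

```bash
python3 -m pendant '[{"jaw":0.5,"delta_pos":[-0.03,0.02,-0.5],"delta_rot":[0,0,0]},{"jaw":0.5,"delta_pos":[-0.03,0.02,-0.9],"delta_rot":[0,0,0]},{"jaw":0.5,"delta_pos":[-0.03,0.02,-1],"delta_rot":[0,0,0]},{"jaw":0.5,"delta_pos":[-0.03,0.02,-1],"delta_rot":[0,0,0]},{"jaw":0.5,"delta_pos":[-0.03,0.02,-1],"delta_rot":[0,0,0]},{"jaw":0.15,"delta_pos":[-0.03,0.02,-1],"delta_rot":[0,0,0]},{"jaw":0.15,"delta_pos":[-0.03,0.02,-1],"delta_rot":[0,0,0]},{"jaw":0.15,"delta_pos":[-0.03,0.02,-1],"delta_rot":[0,0,0]}]' 55
```

```text
t: 24.57
tcp_pos: [0.4592, -0.2692, 0.0044]
tcp_rot: [[-0.259, 0.966, -0.0], [0.966, 0.259, 0.0], [0.0, -0.0, -1.0]]
wrist_force: [0.7, 0.0, 2.3]
width: 0.0309
```

```bash
python3 -m pendant '[{"jaw":0.15,"delta_pos":[0,0,0],"delta_rot":[0,0,0]},{"jaw":0.15,"delta_pos":[0,0,0],"delta_rot":[0,0,0]},{"jaw":0.15,"delta_pos":[0,0,0],"delta_rot":[0,0,0]},{"jaw":0.15,"delta_pos":[0,0,0],"delta_rot":[0,0,0]},{"jaw":0.15,"delta_pos":[0,0,0],"delta_rot":[0,0,0]},{"jaw":0.15,"delta_pos":[0,0,0],"delta_rot":[0,0,0]},{"jaw":0.15,"delta_pos":[0,0,0],"delta_rot":[0,0,0]},{"jaw":0.15,"delta_pos":[0,0,0],"delta_rot":[0,0,0]}]'
```

```text
t: 25.23
tcp_pos: [0.459, -0.2689, 0.0046]
tcp_rot: [[-0.259, 0.966, -0.0], [0.966, 0.259, 0.0], [0.001, -0.0, -1.0]]
wrist_force: [0.0, 0.2, -0.4]
width: 0.0251
```

```bash
python3 -m pendant '[{"jaw":0.15,"delta_pos":[0,0,0.8],"delta_rot":[0,0,0]},{"jaw":0.15,"delta_pos":[0,0,2],"delta_rot":[0,0,0]},{"jaw":0.15,"delta_pos":[0,0,3.4],"delta_rot":[0,0,-0.5]},{"jaw":0.15,"delta_pos":[0,0.9,4],"delta_rot":[0,0,-1.2]},{"jaw":0.15,"delta_pos":[0,2.4,4],"delta_rot":[0,0,-2]},{"jaw":0.15,"delta_pos":[0,4,4],"delta_rot":[0,0,-2.8]},{"jaw":0.15,"delta_pos":[0.1,5.6,4],"delta_rot":[0,0,-3.4]},{"jaw":0.15,"delta_pos":[0.1,7.2,4],"delta_rot":[0,0,-3.67]}]'
```

```text
t: 25.9
tcp_pos: [0.4616, -0.0877, 0.1051]
tcp_rot: [[0.126, 0.992, 0.001], [0.992, -0.126, -0.0], [-0.0, 0.001, -1.0]]
wrist_force: [0.3, 0.4, -1.1]
width: 0.0249
```

```bash
python3 -m pendant '[{"jaw":0.15,"delta_pos":[0,1.5,0],"delta_rot":[0,0,0]},{"jaw":0.15,"delta_pos":[0,3,0],"delta_rot":[0,0,0]},{"jaw":0.15,"delta_pos":[0.1,4.5,0],"delta_rot":[0,0,0]},{"jaw":0.15,"delta_pos":[0.2,6,0],"delta_rot":[0,0,0]},{"jaw":0.15,"delta_pos":[0.3,7.5,0],"delta_rot":[0,0,0]},{"jaw":0.15,"delta_pos":[0.4,9,0],"delta_rot":[0,0,0]},{"jaw":0.15,"delta_pos":[0.5,10.5,0],"delta_rot":[0,0,0]},{"jaw":0.15,"delta_pos":[0.6,12,0],"delta_rot":[0,0,0]}]'
```

```text
t: 26.57
tcp_pos: [0.4764, 0.2128, 0.1048]
tcp_rot: [[0.122, 0.993, 0.0], [0.993, -0.122, 0.0], [0.0, 0.0, -1.0]]
wrist_force: [0.3, 0.5, 0.0]
width: 0.0251
```

```bash
python3 -m pendant '[{"jaw":0.15,"delta_pos":[0.2,1.2,0],"delta_rot":[0,0,0]},{"jaw":0.15,"delta_pos":[0.34,2.1,0],"delta_rot":[0,0,0]},{"jaw":0.15,"delta_pos":[0.34,2.16,-0.5],"delta_rot":[0,0,0]},{"jaw":0.15,"delta_pos":[0.34,2.16,-1.2],"delta_rot":[0,0,0]},{"jaw":0.15,"delta_pos":[0.34,2.16,-1.9],"delta_rot":[0,0,0]},{"jaw":0.15,"delta_pos":[0.34,2.16,-2.1],"delta_rot":[0,0,0]},{"jaw":0.15,"delta_pos":[0.34,2.16,-2.1],"delta_rot":[0,0,0]},{"jaw":0.15,"delta_pos":[0.34,2.16,-2.1],"delta_rot":[0,0,0]}]';python3 look.py 7 0.56 0.26 0.055
```

```text
t: 27.23
tcp_pos: [0.4851, 0.2642, 0.0521]
tcp_rot: [[0.122, 0.992, -0.001], [0.992, -0.122, -0.0], [-0.001, -0.001, -1.0]]
wrist_force: [0.1, -0.5, 0.1]
width: 0.0253
top crop origin 185 154
scene crop origin 328 241
[0.4862 0.2648 0.0534] [ 0.15123505  0.8028303  -0.19846282] 0.025475085277963532
```

View pics/look7.png

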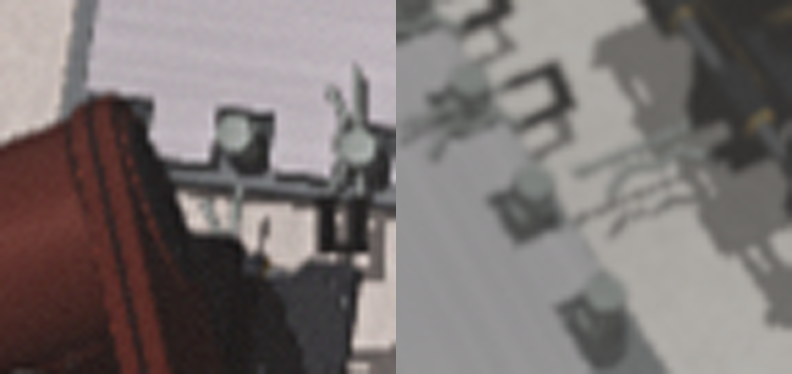

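The clip looks up to a few mm too far to −y, so I'll compare it closely with the previous good alignment.

Run:
```python
from h import *
C=np.array([.5852,.212]);y=np.radians(-7);R=np.array([[np.cos(y),-np.sin(y)],[np.sin(y),np.cos(y)]])
o=[]
for n,yl in((5,-.032),(7,.032)):
  row=[]
  for c in('top','scene'):
    P=np.r_[C+R@[-.03,yl+.005],.055];u,v=project(c,P)[0].round().astype(int)
    a=cv2.imread(f'pics/{c}{n}.png')[v-14:v+14,u-19:u+19]
    row.append(cv2.resize(a,None,fx=10,fy=10,interpolation=cv2.INTER_CUBIC))
    f=lambda q:((project(c,q)[0]-[u-19,v-14]+.5)*10).round().tolist()
    print(n,c,'top stud',f(np.r_[C+R@[0,yl],.07]),'legline',f(np.r_[C+R@[-.025,yl],.054]),f(np.r_[C+R@[-.05,yl],.054]))
  o.append(np.hstack(row))
cv2.imwrite('pics/cmp.png',np.vstack(o))
```

```text
5 top top stud [218.0, 38.0] legline [214.0, 134.0] [202.0, 221.0]
5 scene top stud [88.0, 140.0] legline [167.0, 144.0] [247.0, 113.0]
7 top top stud [222.0, 31.0] legline [220.0, 127.0] [208.0, 214.0]
7 scene top stud [85.0, 136.0] legline [164.0, 136.0] [247.0, 103.0]
```

View pics/cmp.png

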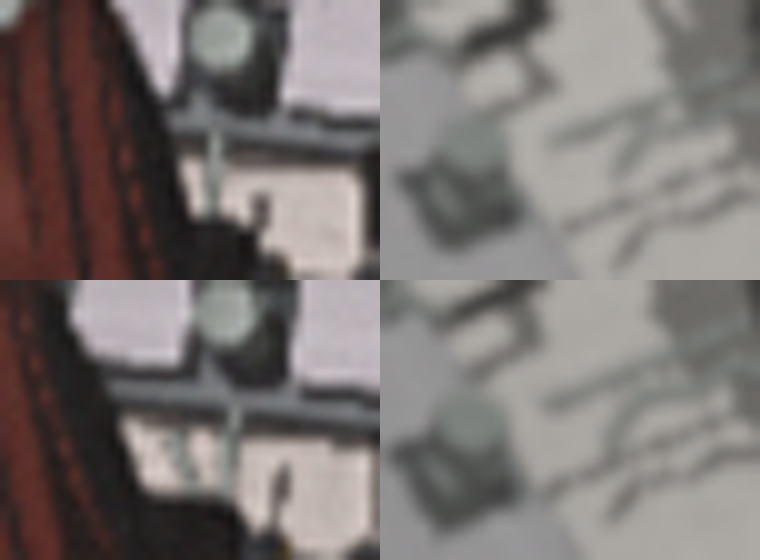

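```bash
python3 - <<'E'
from h import *
C=np.array([.5852,.212]);y=np.radians(-7);R=np.array([[np.cos(y),-np.sin(y)],[np.sin(y),np.cos(y)]])
def tri(uvs):
    A=np.zeros((3,3));b=np.zeros(3)
    for c,uv in uvs:
        p=onplane(c,[uv],.0)[0];q=onplane(c,[uv],.1)[0];d=(q-p)/np.linalg.norm(q-p);M=np.eye(3)-np.outer(d,d);A+=M;b+=M@p
    X=np.linalg.solve(A,b);return (R.T@(X[:2]-C)*1000).round(1),(X[2]*1000).round(1)
def go(n,yl,pts):
    off={}
    for c in('top','scene'):
        P=np.r_[C+R@[-.03,yl+.005],.055];off[c]=project(c,P)[0].round()-[19,14]
    for nm,t,s in pts:
        print(n,nm,tri([('top',np.array(t)/10-.5+off['top']),('scene',np.array(s)/10-.5+off['scene'])]))
go(5,-.032,[('tip',(213,133),(175,138)),('studtop',(220,40),(95,140))])
go(7,.032,[('tip',(233,138),(168,127)),('studtop',(227,32),(90,138)),('flare',(182,160),(232,152))])
E
for i in 1; do python3 - <<'E'
from h import *
C=np.array([.5852,.212]);y=np.radians(-7);R=np.array([[np.cos(y),-np.sin(y)],[np.sin(y),np.cos(y)]])
for c in('top','scene'):
  for t in('clip0_tip','hole0'):
    print(c,t,[((R.T@(np.array(r['xyz'][:2])-C)*1000).round(1).tolist(),round(r['xyz'][2],4),round(r['p'],2)) for r in robot.pinpoint(t,c)])
E
done
```

```text
5 tip (array([-26. , -31.6]), np.float64(56.8))
5 studtop (array([ -1.1, -32.1]), np.float64(69.3))
7 tip (array([-27.8,  28.7]), np.float64(52.0))
7 studtop (array([-0.7, 31.6]), np.float64(68.2))
7 flare (array([-37.1,  42.5]), np.float64(54.0))
top clip0_tip [([-24.2, 33.7], 0.0535, 0.61), ([43.2, -86.4], 0.0659, 0.53)]
top hole0 [([-2.3, 33.6], 0.0575, 0.9), ([-0.1, 99.9], 0.0502, 0.87), ([0.9, -31.6], 0.0509, 0.86), ([-0.5, -94.8], 0.0509, 0.79)]
scene clip0_tip [([46.2, -85.3], 0.0659, 0.69), ([-0.4, -4.6], -0.0033, 0.35)]
scene hole0 [([-3.1, -94.8], 0.0532, 0.9), ([-5.7, 32.1], 0.0569, 0.89), ([5.0, 98.3], 0.0546, 0.71), ([1.4, -32.8], 0.0557, 0.58)]
```

```bash
python3 -m pendant '[{"jaw":0.15,"delta_pos":[0.1,0.1,0],"delta_rot":[0,0,0]},{"jaw":0.15,"delta_pos":[0.2,0.08,0],"delta_rot":[0,0,0]},{"jaw":0.15,"delta_pos":[0.3,0.06,0],"delta_rot":[0,0,0]},{"jaw":0.15,"delta_pos":[0.3,0.06,0],"delta_rot":[0,0,0]},{"jaw":0.15,"delta_pos":[0.3,0.06,0],"delta_rot":[0,0,0]},{"jaw":0.15,"delta_pos":[0.3,0.06,0],"delta_rot":[0,0,0]},{"jaw":0.15,"delta_pos":[0.3,0.06,0],"delta_rot":[0,0,0]},{"jaw":0.15,"delta_pos":[0.3,0.06,0],"delta_rot":[0,0,0]}]'
python3 - <<'E'
from h import *
C=np.array([.5852,.212]);y=np.radians(-7);R=np.array([[np.cos(y),-np.sin(y)],[np.sin(y),np.cos(y)]])
o=[]
for c in('top','scene'):
    im,_=snap(c);save(im,c+'8.png')
    u,v=project(c,np.r_[C+R@[-.025,.037],.055])[0].round().astype(int)
    a=im[v-18:v+18,u-19:u+19,::-1];o.append(cv2.resize(a,None,fx=10,fy=10,interpolation=cv2.INTER_CUBIC));print(c,u-19,v-18)
cv2.imwrite('pics/c8.png',np.hstack(o));s=robot.state();T=np.array(s['tcp_pos']);print(T,(R.T@(T[:2]-C)*1000).round(1),s['wrist_force'],s['wrist_torque'])
E
```

```text
t: 28.2
tcp_pos: [0.4927, 0.2663, 0.0522]
tcp_rot: [[0.122, 0.993, -0.0], [0.993, -0.122, -0.0], [-0.0, -0.0, -1.0]]
wrist_force: [-0.2, 0.0, -0.6]
width: 0.0253
top 206 169
scene 342 256
[0.49267087 0.26635218 0.0522305 ] [-98.5  42.7] [-1.0790411   0.05147282 -1.02521628] [ 0.00963374 -0.03020739 -0.04408159]
```

View pics/c8.png

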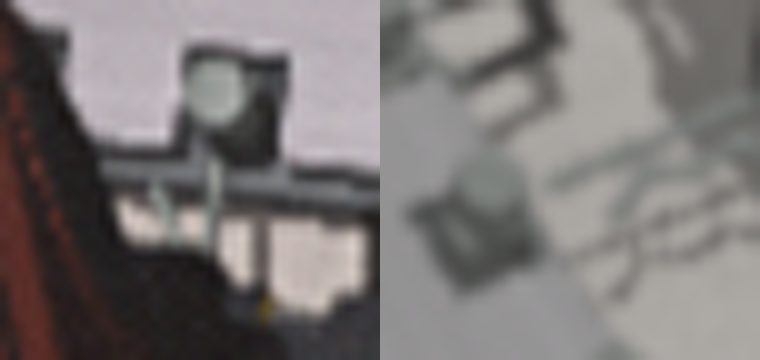

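Run:
```python
from h import *
C=np.array([.5852,.212]);y=np.radians(-7);R=np.array([[np.cos(y),-np.sin(y)],[np.sin(y),np.cos(y)]])
def tri(t,s):
    A=np.zeros((3,3));b=np.zeros(3)
    for c,uv in (('top',np.array(t)/10-.5+[206,169]),('scene',np.array(s)/10-.5+[342,256])):
        p=onplane(c,[uv],.0)[0];q=onplane(c,[uv],.1)[0];d=(q-p)/np.linalg.norm(q-p);M=np.eye(3)-np.outer(d,d);A+=M;b+=M@p
    X=np.linalg.solve(A,b);return (R.T@(X[:2]-C)*1000).round(1),(X[2]*1000).round(1)
print('tip',tri((215,160),(170,187)),'stud',tri((215,92),(110,182)))
for p in((215,160),(208,240)): print('top at z54',(R.T@(onplane('top',[np.array(p)/10-.5+[206,169]],.054)[0][:2]-C)*1000).round(1))
for p in((170,187),(330,125)): print('scene at z54',(R.T@(onplane('scene',[np.array(p)/10-.5+[342,256]],.054)[0][:2]-C)*1000).round(1))
```

```text
tip (array([-18.6,  32.7]), np.float64(54.4)) stud (array([-0.6, 32.3]), np.float64(67.4))
top at z54 [-17.2  31.8]
top at z54 [-40.1  30.5]
scene at z54 [-20.   33.3]
scene at z54 [-67.9  34.2]
```

The tip triangulates to y 32.7, z 54.4 mm and the stud to y 32.3, so they are aligned. I'll insert it.

```bash
python3 -m pendant '[{"jaw":0.15,"delta_pos":[0.15,-0.02,0],"delta_rot":[0,0,0]},{"jaw":0.15,"delta_pos":[0.3,-0.04,0],"delta_rot":[0,0,0]},{"jaw":0.15,"delta_pos":[0.42,-0.05,0],"delta_rot":[0,0,0]},{"jaw":0.15,"delta_pos":[0.54,-0.065,0],"delta_rot":[0,0,0]},{"jaw":0.15,"delta_pos":[0.66,-0.08,0],"delta_rot":[0,0,0]},{"jaw":0.15,"delta_pos":[0.78,-0.095,0],"delta_rot":[0,0,0]},{"jaw":0.15,"delta_pos":[0.9,-0.11,0],"delta_rot":[0,0,0]},{"jaw":0.15,"delta_pos":[0.9,-0.11,0],"delta_rot":[0,0,0]}]'
```

```text
t: 28.97
tcp_pos: [0.516, 0.2635, 0.0523]
tcp_rot: [[0.122, 0.993, 0.0], [0.993, -0.122, 0.0], [0.0, 0.0, -1.0]]
wrist_force: [0.1, -0.2, -0.2]
width: 0.0253
```

```bash
python3 -m pendant '[{"jaw":0.15,"delta_pos":[0.22,-0.027,0],"delta_rot":[0,0,0]},{"jaw":0.15,"delta_pos":[0.45,-0.055,0],"delta_rot":[0,0,0]},{"jaw":0.15,"delta_pos":[0.67,-0.082,0],"delta_rot":[0,0,0]},{"jaw":0.15,"delta_pos":[0.9,-0.11,0],"delta_rot":[0,0,0]},{"jaw":0.15,"delta_pos":[1.12,-0.137,0],"delta_rot":[0,0,0]},{"jaw":0.15,"delta_pos":[1.3,-0.16,0],"delta_rot":[0,0,0]},{"jaw":0.15,"delta_pos":[1.46,-0.179,0],"delta_rot":[0,0,0]},{"jaw":0.15,"delta_pos":[1.46,-0.179,0],"delta_rot":[0,0,0]}]'
```

```text
t: 29.63
tcp_pos: [0.5528, 0.2594, 0.0524]
tcp_rot: [[0.122, 0.993, 0.001], [0.993, -0.122, 0.001], [0.001, 0.001, -1.0]]
wrist_force: [1.0, 3.5, -0.5]
width: 0.0249
```

Same force signature as the other two after snapping home. I'll release, retreat and check.

```bash
python3 -m pendant '[{"jaw":0.15,"delta_pos":[0.02,0,0],"delta_rot":[0,0,0]},{"jaw":0.15,"delta_pos":[0.02,0,0],"delta_rot":[0,0,0]},{"jaw":0.5,"delta_pos":[0.02,0,0],"delta_rot":[0,0,0]},{"jaw":0.5,"delta_pos":[0.02,0,0],"delta_rot":[0,0,0]},{"jaw":0.5,"delta_pos":[0.02,0,0],"delta_rot":[0,0,0]},{"jaw":0.5,"delta_pos":[0.02,0,0],"delta_rot":[0,0,0]},{"jaw":0.5,"delta_pos":[0.02,0,0],"delta_rot":[0,0,0]},{"jaw":0.5,"delta_pos":[0.02,0,0.5],"delta_rot":[0,0,0]}]'
```

```text
t: 30.3
tcp_pos: [0.5502, 0.2582, 0.0624]
tcp_rot: [[0.122, 0.993, -0.005], [0.993, -0.122, -0.002], [-0.002, -0.005, -1.0]]
wrist_force: [0.1, -0.2, 0.2]
width: 0.0431
```

```bash
python3 -m pendant '[{"jaw":0.5,"delta_pos":[0,0,1],"delta_rot":[0,0,0]},{"jaw":0.5,"delta_pos":[0,0,2.5],"delta_rot":[0,0,0]},{"jaw":0.5,"delta_pos":[-0.4,-0.5,4],"delta_rot":[0,0,0]},{"jaw":0.5,"delta_pos":[-0.9,-2,5],"delta_rot":[0,0,0]},{"jaw":0.5,"delta_pos":[-1.3,-3.5,6],"delta_rot":[0,0,0]},{"jaw":0.5,"delta_pos":[-1.7,-5,6],"delta_rot":[0,0,0]},{"jaw":0.5,"delta_pos":[-2.1,-6.5,6],"delta_rot":[0,0,0]},{"jaw":0.5,"delta_pos":[-2.5,-8,6],"delta_rot":[0,0,0]}]'
```

```text
t: 30.97
tcp_pos: [0.4896, 0.0577, 0.2171]
tcp_rot: [[0.121, 0.993, 0.003], [0.993, -0.121, -0.0], [-0.0, 0.003, -1.0]]
wrist_force: [1.7, -0.5, 0.9]
width: 0.0437
```

```bash
python3 -m pendant '[{"jaw":0.5,"delta_pos":[-0.1,-1.5,0],"delta_rot":[0,0,0]},{"jaw":0.5,"delta_pos":[-0.2,-3,0],"delta_rot":[0,0,0]},{"jaw":0.5,"delta_pos":[-0.3,-4.5,0],"delta_rot":[0,0,0]},{"jaw":0.5,"delta_pos":[-0.4,-6,0],"delta_rot":[0,0,0]},{"jaw":0.5,"delta_pos":[-0.4,-7.5,0],"delta_rot":[0,0,0]},{"jaw":0.5,"delta_pos":[-0.4,-9,0],"delta_rot":[0,0,0]},{"jaw":0.5,"delta_pos":[-0.4,-9,0],"delta_rot":[0,0,0]},{"jaw":0.5,"delta_pos":[-0.4,-9,0],"delta_rot":[0,0,0]}]';python3 - <<'E'
from h import *
C=np.array([.5852,.212]);y=np.radians(-7);R=np.array([[np.cos(y),-np.sin(y)],[np.sin(y),np.cos(y)]])
o=[]
for c in('top','scene'):
    im,_=snap(c);save(im,c+'9.png')
    for t in('clip0','clip0_tip'): print(c,t,[((R.T@(np.array(r['xyz'][:2])-C)*1000).round(1).tolist(),round(r['xyz'][2],4),round(r['p'],2)) for r in robot.pinpoint(t,c)])
    u,v=project(c,np.r_[C+R@[0,-.02],.05])[0].round().astype(int)
    o.append(cv2.resize(im[v-44:v+44,u-40:u+40,::-1],None,fx=5,fy=5,interpolation=cv2.INTER_CUBIC))
    print([(np.round(r['xyz'],3).tolist(),round(r['p'],2)) for r in robot.pinpoint('plate_mid',c)])
cv2.imwrite('pics/fin.png',np.hstack(o));print(robot.state()['wrist_force'])
E
```

```text
t: 31.63
tcp_pos: [0.4795, -0.1677, 0.2156]
tcp_rot: [[0.126, 0.992, 0.0], [0.992, -0.126, -0.0], [-0.0, 0.0, -1.0]]
wrist_force: [0.0, 0.4, -0.8]
width: 0.0435
top clip0 [([-24.5, -97.1], 0.0527, 0.61), ([-28.1, 32.1], 0.045, 0.41), ([0.0, 0.5], -0.0003, 0.24)]
top clip0_tip [([42.7, -88.4], 0.0651, 0.67), ([45.2, -24.4], 0.0593, 0.35)]
[([0.616, 0.215, 0.05], 0.93), ([0.624, 0.181, 0.059], 0.48), ([0.63, 0.247, 0.064], 0.27)]
scene clip0 [([-25.7, 29.2], 0.0436, 0.73), ([-26.4, -26.0], 0.0489, 0.51), ([-21.3, -94.2], 0.05, 0.42)]
scene clip0_tip [([-158.5, -136.3], -0.0004, 0.57), ([45.4, -86.3], 0.0638, 0.45)]
[([0.618, 0.211, 0.046], 0.9)]
[-0.15499921 -0.22630524 -0.12490728]
```

View pics/fin.png

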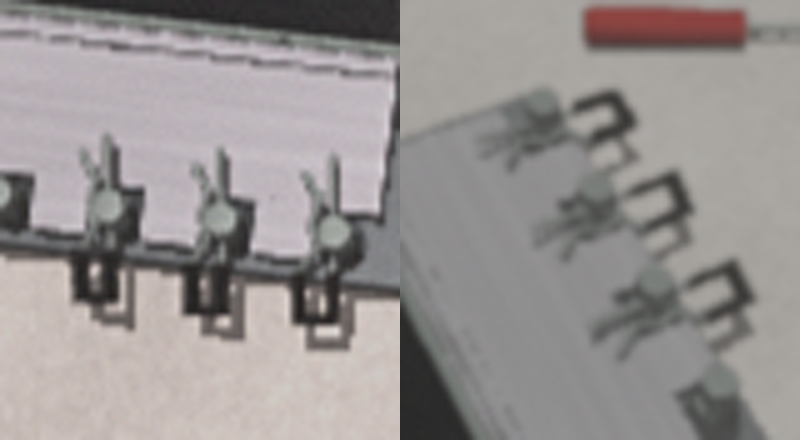

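All three clips are snapped round studs 0–2 (stud tops at top crop px (335,232), (220,217) and (107,205)). Their tips are behind the studs, the plate is flat, and the robot is clear. I'll hand the job in.

```bash
python3 -c "
from rig import robot
robot.close_job();print(robot.state()['t'])"
```

```text
the job is handed in; nothing more can be done
the job is handed in; nothing more can be done
```

I pressed the plate flat, then put all three clips in the bin onto studs 0, 1 and 2 and let go of them. Stud 3 stays bare, and the job took about 32 s of robot time.

**Last checks:**
- **Plate:** it shows flat in both final pictures, and the pressing point reads z 46 to 50 mm against 46 mm expected when shut.
- **Clips:** in the last pictures each bent leg is round its stud and each tip stands behind it. Estimated clip origins put the studs about 21 to 28 mm along each clip, within the allowed 16 to 36 mm.
- **Robot:** it stood clear of everything with no force at the wrist.
- **Other things on the bench:** the arm never worked near them, but I took no measurement at the end to confirm they had not moved.

**What disagreed:** the networks' height readings of the clips scatter from 44 to 65 mm around the 54 mm hole axis. That could be their error or a slight tilt of the clips within the hole's play. For the third clip I had to correct its alignment sideways by about 2.5 mm before inserting it.

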